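# Turn in the glaze pans and hang their flavour signs

### The job

Get the glaze hob safe for service: swing the handle of every pan inward so that it points straight to the back of the hob, towards the rail, with the pan standing flat inside its ring and without knocking one pan against another. Then lift each flavour sign up off its peg, the red one before the green one, hook it over the white stretch of the rail and, keeping it hooked, slide it along to the band of its own colour and leave it hanging there before fetching the next. Not all the pans are always there; put right any pan that gets shifted, and leave the cake and the other things alone.

Things in the scene. Friction and masses are not known exactly. Their poses are not given: they have to be found in the camera images.
- hob: black glass hob strip lying on the worktop, 240 mm (x, depth) by 660 mm (y, width), top 10 mm above the worktop, with three white painted rings in a row along its y. Origin: under the middle ring's centre, 105 mm behind the front edge. Its x axis points to the back of the hob, away from the robot and towards the rail.
- ring0 (a point): centre of the left (+y) painted cooking ring (white, 140 mm across), on the hob's top
- ring1 (a point): centre of the middle painted cooking ring (white, 140 mm across), on the hob's top
- ring2 (a point): centre of the right (-y) painted cooking ring (white, 140 mm across), on the hob's top
- pan_steel_mid (a point): bare steel milk pan, about 0.45 kg, open, empty, loose: outside 100 mm across at the rim, 92 mm at the foot, 62 mm tall, wall 3 mm, with one long pale wooden handle. This point: on the pan's axis, 31 mm above its underside. x axis: along the handle, from the pan outward; z up. May be absent.
- pan_steel_end (a point): outer end of the bare steel pan's pale wooden handle, 124 mm from the pan's axis. The handle is straight and level, 16 mm wide and 16 mm tall, its middle line 52 mm above the pan's underside; its bare part begins at the pan wall, so its middle is about 85 mm from the axis. Same axes as the pan.
- pan_copper_mid (a point): copper milk pan, about 0.45 kg, open, empty, loose: outside 100 mm across at the rim, 92 mm at the foot, 62 mm tall, wall 3 mm, with one long pale wooden handle. This point: on the pan's axis, 31 mm above its underside. x axis: along the handle, from the pan outward; z up. May be absent.
- pan_copper_end (a point): outer end of the copper pan's pale wooden handle, 124 mm from the pan's axis. The handle is straight and level, 16 mm wide and 16 mm tall, its middle line 52 mm above the pan's underside; its bare part begins at the pan wall, so its middle is about 85 mm from the axis. Same axes as the pan.
- pan_blue_mid (a point): blue enamel milk pan, about 0.45 kg, open, empty, loose: outside 100 mm across at the rim, 92 mm at the foot, 62 mm tall, wall 3 mm, with one long pale wooden handle. This point: on the pan's axis, 31 mm above its underside. x axis: along the handle, from the pan outward; z up. May be absent.
- pan_blue_end (a point): outer end of the blue enamel pan's pale wooden handle, 124 mm from the pan's axis. The handle is straight and level, 16 mm wide and 16 mm tall, its middle line 52 mm above the pan's underside; its bare part begins at the pan wall, so its middle is about 85 mm from the axis. Same axes as the pan.
- rail: fixed steel rail behind the hob: a level round bar 12 mm thick and 480 mm long between two posts, its axis 200 mm above the worktop. Origin on the worktop below the bar's middle; y axis along the bar to the left (+y). The bar can be reached from above all along.
- rail_load (a point): on the bar's axis, middle of the white painted left-hand stretch, 150 mm left (+y) of the bar's middle; the white stretch is 130 mm long (65 mm either side of this point). Axes as the rail.
- mark_red: red painted band on the rail, 12 mm wide; it does not obstruct. Origin on the bar's axis at the band's middle; it lies on the rail's far (right-hand, -y) part, 140 to 185 mm right of the bar's middle. Axes as the rail.
- mark_green: green painted band on the rail, 12 mm wide; it does not obstruct. Origin on the bar's axis at the band's middle; it lies on the rail's nearer part, 20 to 60 mm right of the bar's middle. Axes as the rail.
- sign_red_hook (a point): red flavour sign, 90 g, a rigid hook open downwards: plate 60 mm wide (y) reaching 63 mm below this point on the +x side, lip 31 mm below on the -x side, 25 mm between them, joined above by a ridged roof; 35 mm thick (x). This point: where the axis of a peg or the rail lies when the sign hangs on it, within 3 mm; y along the peg or rail.
- sign_red_tab (a point): middle of the grip tab on top of the red sign, 36 mm above its hook point: upright, 12 mm thick (x), 36 mm wide (y), reaching 18 mm up and 22 mm down from here. Same axes. The sign starts on a 10 mm peg of the wooden stand left of the hob, about 190 mm up; the peg points to the sign's -y with its tip turned up 14 mm, so lift the sign 40 mm or more to clear it.
- sign_green_hook (a point): green flavour sign, 90 g, a rigid hook open downwards: plate 60 mm wide (y) reaching 63 mm below this point on the +x side, lip 31 mm below on the -x side, 25 mm between them, joined above by a ridged roof; 35 mm thick (x). This point: where the axis of a peg or the rail lies when the sign hangs on it, within 3 mm; y along the peg or rail.
- sign_green_tab (a point): middle of the grip tab on top of the green sign, 36 mm above its hook point: upright, 12 mm thick (x), 36 mm wide (y), reaching 18 mm up and 22 mm down from here. Same axes. The sign starts on a 10 mm peg of the wooden stand left of the hob, about 190 mm up; the peg points to the sign's -y with its tip turned up 14 mm, so lift the sign 40 mm or more to clear it.
- cake: white and red cake on a gold board, 130 mm square, 68 mm tall, right of the hob; origin under its centre. Not part of the job.
- jar: glass jar, 64 mm across, 110 mm tall, back right. Not part of the job.
- canister: white canister, 70 mm across, 140 mm tall, back left. Not part of the job.
- bowl: white bowl, 100 mm across, 40 mm tall, in front of the hob, left. Not part of the job.
- spatula: spatula, 280 mm long, lying in front of the hob, right. Not part of the job.
- gold_boards: stack of gold cake boards, 120 mm square, 12 mm tall, behind the rail. Not part of the job.
There are look-alikes about, which are no part of the job. Of the things that look like the part that bears sign_red_hook, the larger one is meant. Of the things that look like the part that bears pan_blue_mid, the larger one is meant.

How it is judged:
On the way, in this order (a step that is already met when the one before it is completed fails the run):
1. every pan stands flat inside a ring with its handle pointing to the back of the hob ((horizontal distance between pan_steel_mid and ring0 below 0.025 m or horizontal distance between pan_steel_mid and ring1 below 0.025 m or horizontal distance between pan_steel_mid and ring2 below 0.025 m) and angle between the x axis of each of pan_steel_mid, pan_copper_mid, pan_blue_mid and the x axis of hob, either way round below 0.4 rad and x of each of pan_steel_end, pan_copper_end, pan_blue_end in the frame of hob above 0.05 m and angle between each of pan_steel_mid, pan_copper_mid, pan_blue_mid's own z axis and vertical below 0.12 rad and (horizontal distance between pan_copper_mid and ring0 below 0.025 m or horizontal distance between pan_copper_mid and ring1 below 0.025 m or horizontal distance between pan_copper_mid and ring2 below 0.025 m) and (horizontal distance between pan_blue_mid and ring0 below 0.025 m or horizontal distance between pan_blue_mid and ring1 below 0.025 m or horizontal distance between pan_blue_mid and ring2 below 0.025 m)), for 0.3 s.
2. the red sign is hooked over the white stretch of the rail (x of sign_red_hook in the frame of rail_load between -0.012 and 0.012 m and z of sign_red_hook in the frame of rail_load between -0.012 and 0.014 m and angle between sign_red_hook's own z axis and vertical below 0.35 rad and angle between the y axis of sign_red_hook and the y axis of rail, either way round below 0.25 rad and y of sign_red_hook in the frame of rail_load above -0.075 m), for 0.1 s.
3. the red sign is being slid along the rail, still hooked, and is 20 to 75 mm short of its band (x of sign_red_hook in the frame of rail_load between -0.012 and 0.012 m and z of sign_red_hook in the frame of rail_load between -0.012 and 0.014 m and angle between sign_red_hook's own z axis and vertical below 0.35 rad and angle between the y axis of sign_red_hook and the y axis of rail, either way round below 0.25 rad and y of sign_red_hook in the frame of mark_red between 0.02 and 0.075 m), for 0.05 s.
4. the red sign hangs at the red band (x of sign_red_hook in the frame of rail_load between -0.012 and 0.012 m and z of sign_red_hook in the frame of rail_load between -0.012 and 0.014 m and angle between sign_red_hook's own z axis and vertical below 0.35 rad and angle between the y axis of sign_red_hook and the y axis of rail, either way round below 0.25 rad and y of sign_red_hook in the frame of mark_red between -0.015 and 0.015 m), for 0.3 s.
5. the green sign is hooked over the white stretch of the rail (x of sign_green_hook in the frame of rail_load between -0.012 and 0.012 m and z of sign_green_hook in the frame of rail_load between -0.012 and 0.014 m and angle between sign_green_hook's own z axis and vertical below 0.35 rad and angle between the y axis of sign_green_hook and the y axis of rail, either way round below 0.25 rad and y of sign_green_hook in the frame of rail_load above -0.075 m), for 0.1 s.
6. the green sign is being slid along the rail, still hooked, and is 20 to 75 mm short of its band (x of sign_green_hook in the frame of rail_load between -0.012 and 0.012 m and z of sign_green_hook in the frame of rail_load between -0.012 and 0.014 m and angle between sign_green_hook's own z axis and vertical below 0.35 rad and angle between the y axis of sign_green_hook and the y axis of rail, either way round below 0.25 rad and y of sign_green_hook in the frame of mark_green between 0.02 and 0.075 m), for 0.05 s.
7. the green sign hangs at the green band (x of sign_green_hook in the frame of rail_load between -0.012 and 0.012 m and z of sign_green_hook in the frame of rail_load between -0.012 and 0.014 m and angle between sign_green_hook's own z axis and vertical below 0.35 rad and angle between the y axis of sign_green_hook and the y axis of rail, either way round below 0.25 rad and y of sign_green_hook in the frame of mark_green between -0.015 and 0.015 m), for 0.3 s.
At the end, for the whole second after the job is handed in: Every pan present stands flat and still with its centre within 25 mm of a ring's centre and its handle within 0.4 rad (23 degrees) of the direction to the hob's back; every sign present hangs still on the rail with its middle within 15 mm of the middle of the band of its colour (all of step 1 and all of step 4 and all of step 7 and linear speed of each of pan_steel, pan_copper, pan_blue below 0.02 m/s and linear speed of each of sign_red, sign_green below 0.03 m/s); the robot touches nothing.
It fails at once if a cake, jar, canister, bowl, spatula or stack of boards is moved more than 40 mm (distance of any of cake, jar, canister, bowl, spatula, gold_boards from where it was at the start of the episode above 0.04 m).
It fails at once if one pan is knocked against another (over 4 N) (contact force between pan_steel and pan_copper above 4 N or contact force between any of pan_steel, pan_copper and pan_blue above 4 N).
It fails at once if a pan is tipped more than 30 degrees (angle between any of pan_steel_mid, pan_copper_mid, pan_blue_mid's own z axis and vertical above 0.52 rad).
Of pan_steel, pan_copper, pan_blue only 2 to 3 are there at a start; the rules pass over those that are not, and their reading is None.
At some moment in a run one of pan_steel, pan_copper, pan_blue may be knocked a few centimetres aside while the robot is not near it.
It also fails if it takes over 210 s, if anything falls off the work surface, if the arm or the gripper's body presses on something with over 40 N, if the wrist force passes 120 N, or if a joint passes its speed limit or range.

### The arm

A 7-joint arm with a two-finger parallel gripper is mounted at the origin on the work surface. World frame = base frame: x ahead of the robot, y to its left, z up, the work surface at z = 0. Lengths are in m, angles in rad, forces in N, time in s.
With the tool pointing down it reaches from about 0.4 to 0.875 m from the base axis. Payload 6.5 kg.
Tool frame: the origin (TCP) lies midway between the tips of the shut fingers; the grasp point (between the pads) lies 19 mm behind it; z points along the fingers, y is the line along which they close (so a half turn about z gives the same grasp; the last joint's range is limited). The gripper opens to 88 mm and grips with 3 to 60 N. Pads are 18 mm wide; open, the fingers measure 123 mm over their backs; the gripper's body (75 mm by 187 mm) begins 45 mm behind the grasp point.
Start: joints at [-1.345, 0.536, -0.004, 1.538, 0.003, 1.067, -0.071], TCP at [0.187, 0.623, 0.239] pointing down, gripper open.
Joint ranges: [-2.7, 2.7], [-0.37, 2.16], [-1.27, 1.26], [0.24, 2.4], [-1.31, 4.45], [0.19, 1.91], [-2.76, 2.76]. Speed limits (rad/s): [2.39, 2.39, 3.14, 3.14, 3.14, 3.14, 3.14].

### API

Orientations are given as [roll, pitch, yaw] about the fixed x, y, z axes, in that order (R = Rz(yaw) Ry(pitch) Rx(roll)).
In Python, from station import read_state, grab_frame, job_done gives the robot as it stands.
- The arm moves only by the shell command python3 -m inch 'ROWS' [FORCE]. ROWS is a JSON object of lists of equal length, an entry for each row: "travel": the shift along the tool's x, y, z in m, a list of three; "rotation": the turn, a rotation vector about the tool's x, y, z in degrees, a list of three; "grip": the closure, from 0 (fully open) to 1 (shut). A call has 1 to 5 rows; each row is the pose to reach, as a shift and turn from the pose commanded when the call began, along the tool's axes at that moment; what a row does not reach only later rows make up. A row lasts 1/10 s, in which the tool goes at most 50 mm and 8.59 degrees, less where a joint would pass 70% of its speed; a pose out of reach is approached as far as the arm can. A call with a gripper value outside its range is refused whole. The fingers move at their own pace and stop on an object; FORCE is the grip in N (left out, the last holds). Time passes only in rows, so rows that repeat a pose let the fingers close. It gives the time, the measured TCP pose, the force, the opening and the grip force at its end, in the units of the state.
- read_state(): the state, without advancing time (a new reading comes with each control period).
- grab_frame(name): name is "scene" or "top"; returns a dict with "image" (384x512x3 uint8, red, green, blue), "range_z" (384x512 float32, m along the optical axis (not along the pixel's ray), 0 where there is no reading), "camera_matrix" (3x3 intrinsics, pixels), "eye" and "rotation" of the camera in the world. Camera axes: x right, y down, z forward; pixel columns grow to the right and rows downward; lengths in m; the calibration is good to about 2 mm. A picture is of the moment at which its call begins.
- job_done(): hands the job in; it is judged then, once.
The state is a dict: "time": time; "joint_positions": joint angles; "joint_vel": joint speeds; "tau": joint torques, N m; "tool_pos": TCP position; "orientation": TCP orientation; "force": force on the tool from outside, world axes, zero at the start; "wrist_torque": the same for the moment, N m; "grip_width": opening from 0.0 (shut) to 1.0 (fully open); "gripper_force": force on a finger pad.
Only numpy, scipy, OpenCV 4.12 (cv2) and the standard library are available. Lean on these libraries where they do the work, as an engineer would, in place of code of your own. Each camera call takes 0.05 s, during which the arm holds its last target. There are 200 camera calls.

## Working session

There is one attempt and no reset: what is moved stays moved. The work goes in short steps, Python scripts to look and compute and a shell command to move; the robot and the scene stay as the last step left them, time stands still between calls to the robot, and variables do not carry over. Pictures are saved under pics/ and viewed, at most 14 in all, crops included, and the job is handed in when it is done.

```bash
ls; mkdir -p pics
cat > h.py <<'E'
import numpy as np, cv2
from station import read_state, grab_frame, job_done
from scipy.spatial.transform import Rotation as Ro
def cloud(f):
    K=f["camera_matrix"];z=f["range_z"];v,u=np.mgrid[:z.shape[0],:z.shape[1]]
    p=np.stack([(u-K[0,2])/K[0,0]*z,(v-K[1,2])/K[1,1]*z,z],-1)
    w=p@np.array(f["rotation"]).T+np.array(f["eye"]);w[z<=0]=np.nan;return w
def save(img,n): cv2.imwrite("pics/"+n+".png",cv2.cvtColor(img,cv2.COLOR_RGB2BGR))
E
python3 - <<'E'
from h import *
s=read_state();print(s)
for n in("scene","top"):
    f=grab_frame(n);np.savez(n,**f);save(f["image"],n+"0");print(n,f["eye"],f["rotation"],f["camera_matrix"])
E
```

```text
pics
{'time': 0.0, 'joint_positions': array([-1.34515558,  0.53715653, -0.0044521 ,  1.53883448,  0.00257456,
        1.06730175, -0.07116975]), 'joint_vel': array([ 0.00072674,  0.00084892,  0.00064576,  0.00098176,  0.00209406,
        0.00046117, -0.00123635]), 'tau': array([-3.06846032e-04, -5.70978177e+01,  9.90627967e-01, -2.51601863e+01,
       -5.62628056e-02,  1.80243311e-02,  1.52074763e-04]), 'tool_pos': array([0.18684309, 0.62194055, 0.23786025]), 'orientation': array([-3.13990083e+00,  9.53918028e-05,  2.84985338e+00]), 'force': array([-0.10520045, -0.57766773, -0.77869577]), 'wrist_torque': array([-0.00035051, -0.03438743,  0.00102236]), 'gripper_force': 0.0, 'grip_width': 0.9999649447566428}
scene [ 0.95446921 -0.60947497  1.47807127] [-2.58905562 -0.00514236  0.5977158 ] [[484.65810531   0.         249.68131176]
 [  0.         484.65810531 184.79004513]
 [  0.           0.           1.        ]]
top [0.40112075 0.06069065 1.78009444] [-3.06180351  0.01578918 -1.59353659] [[490.17988121   0.         248.06377475]
 [  0.         490.17988121 190.74762693]
 [  0.           0.           1.        ]]
```

```bash
sed -i 's/p@np.array(f\["rotation"\]).T/p@Ro.from_euler("xyz",f["rotation"]).as_matrix().T/' h.py
python3 - <<'E'
from h import *
for n in("scene","top"):
    f=dict(np.load(n+".npz"));w=cloud(f);i=cv2.resize(f["image"],(800,600),interpolation=cv2.INTER_CUBIC);save(i,n+"1")
    print(n,np.nanpercentile(w[...,2],[1,20,50,80,99]))
E
```

```text
scene [-0.75939457 -0.65198926  0.00117036  0.01103143  0.51936643]
top [-0.76589622 -0.74506539 -0.0013767   0.00830822  0.76380117]
```

View pics/scene1.png

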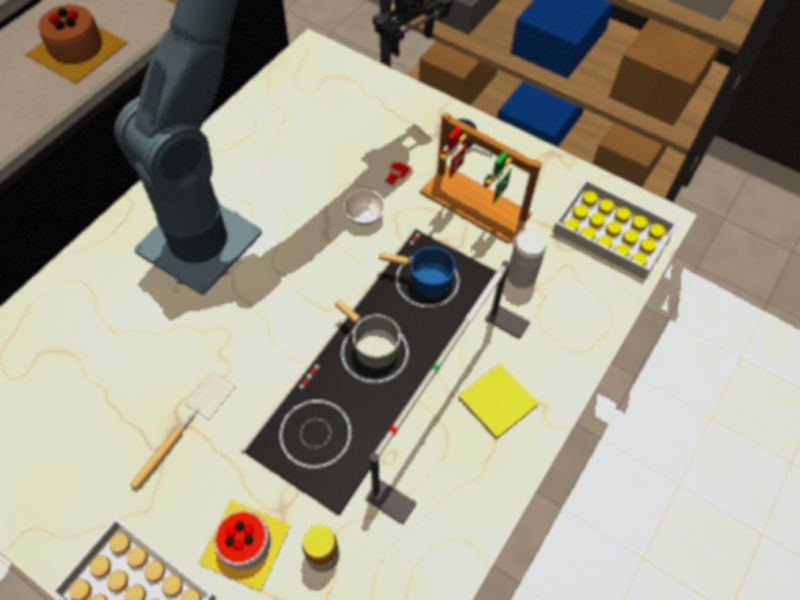

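View pics/top1.png

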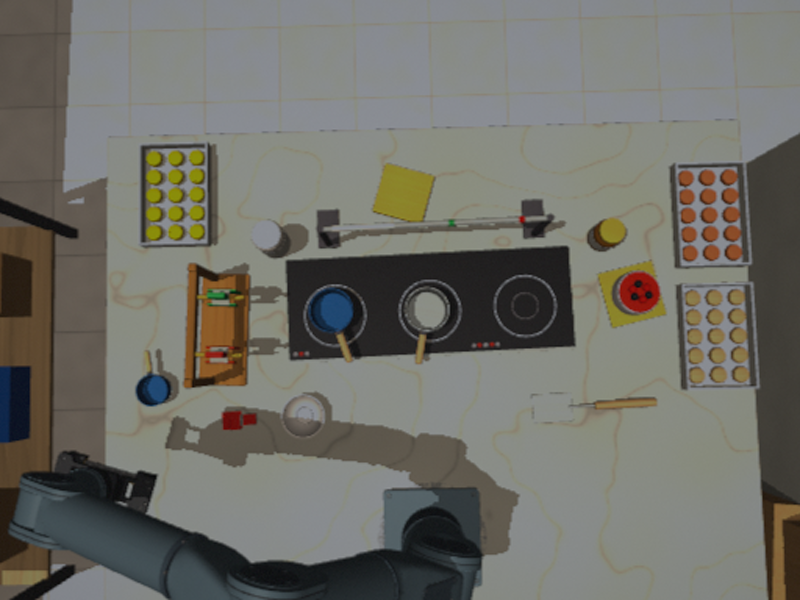

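```bash
cat > m.py <<'E'
from h import *
def seg(f):
    w=cloud(f);hsv=cv2.cvtColor(f["image"],cv2.COLOR_RGB2HSV);return w,hsv
def comps(m,w,n,mn=6):
    k,l,st,c=cv2.connectedComponentsWithStats(m.astype(np.uint8),connectivity=8)
    for i in range(1,k):
        if st[i,4]>=mn:
            p=w[l==i];p=p[~np.isnan(p[:,0])]
            if len(p): print(n,"px",c[i].round(),"n",st[i,4],"med",np.median(p,0).round(3),"lo",np.percentile(p,3,0).round(3),"hi",np.percentile(p,97,0).round(3))
def pans(f):
    w,h=seg(f);X,Y,Z=w[...,0],w[...,1],w[...,2]
    reg=(X>.3)&(X<.8)&(Y>-.45)&(Y<.4)
    hd=reg&(abs(Z-.07)<.012)&(h[...,0]>8)&(h[...,0]<25)&(h[...,1]>70)&(h[...,2]>90)
    comps(hd,w,"handle",15)
    k,l,st,c=cv2.connectedComponentsWithStats(hd.astype(np.uint8))
    rim=reg&(abs(Z-.072)<.006)&~hd
    comps(rim,w,"rim",15)
E
python3 - <<'E'
from m import *
for n in("top","scene"):
    f=dict(np.load(n+".npz"));w,h=seg(f);X,Y,Z=w[...,0],w[...,1],w[...,2];print("==",n)
    near=(X>.2)&(X<.95)&(Y>-.6)&(Y<.75)&(Z>-.02)&(Z<.35)
    pans(f)
    H,S,V=h[...,0],h[...,1],h[...,2]
    red=((H<6)|(H>174))&(S>150)&(V>60)&near; comps(red,w,"red",4)
    gr=(H>45)&(H<80)&(S>120)&(V>40)&near; comps(gr,w,"green",4)
    comps((H>100)&(H<125)&(S>120)&near,w,"blue",20)
    rail=near&(Z>.185)&(Z<.215)&(X>.6)&(Y<.35)
    p=w[rail];print("rail",len(p),p.min(0),p.max(0),np.polyfit(p[:,1],p[:,0],1))
    stand=near&(Z>.12)&(Y>.3)&(X<.75);comps(stand,w,"stand",10)
    hob=near&(V<60)&(S<120)&(abs(Z-.01)<.008)
    hob=cv2.morphologyEx(hob.astype(np.uint8),cv2.MORPH_OPEN,np.ones((5,5)))
    k,l,st,c=cv2.connectedComponentsWithStats(hob);i=1+np.argmax(st[1:,4]);q=w[l==i][:,:2].astype(np.float32)
    print("hob",cv2.minAreaRect(q*1000), cv2.boxPoints(cv2.minAreaRect(q*1000)).round())
    x0,y0,sc,a,b=((110,150,5,120,160) if n=="top" else (265,60,8,90,75))
    save(cv2.resize(f["image"][y0:y0+a,x0:x0+b],None,fx=sc,fy=sc,interpolation=cv2.INTER_CUBIC),"crop_"+n)
E
```

```text
== top
handle px [220. 222.] n 72 med [0.432 0.185 0.069] lo [0.403 0.171 0.06 ] hi [0.46  0.198 0.077]
handle px [269. 223.] n 79 med [0.424 0.014 0.069] lo [0.394 0.004 0.061] hi [0.454 0.025 0.076]
rim px [280. 187.] n 21 med [ 0.556 -0.028  0.071] lo [ 0.524 -0.049  0.067] hi [0.562 0.002 0.076]
rim px [211. 188.] n 43 med [0.553 0.214 0.071] lo [0.523 0.165 0.068] hi [0.565 0.257 0.076]
rim px [268. 209.] n 29 med [0.466 0.013 0.073] lo [ 0.458 -0.005  0.067] hi [0.505 0.044 0.077]
rim px [217. 212.] n 16 med [0.467 0.195 0.07 ] lo [0.458 0.184 0.067] hi [0.474 0.207 0.074]
red px [334. 140.] n 13 med [ 0.688 -0.199  0.208] lo [ 0.681 -0.235  0.004] hi [ 0.715 -0.194  0.214]
red px [409. 186.] n 457 med [ 0.542 -0.48   0.062] lo [ 0.503 -0.518  0.054] hi [ 0.58  -0.441  0.077]
red px [306. 220.] n 6 med [ 0.433 -0.123  0.011] lo [ 0.429 -0.124  0.004] hi [ 0.436 -0.12   0.017]
red px [314. 220.] n 7 med [ 0.432 -0.149  0.011] lo [ 0.428 -0.154  0.005] hi [ 0.436 -0.146  0.015]
red px [148. 222.] n 4 med [0.435 0.411 0.19 ] lo [0.435 0.409 0.184] hi [0.435 0.417 0.195]
red px [13
[... 3632 characters left out ...]
55  0.203] hi [ 0.687 -0.046  0.212]
blue px [276. 173.] n 746 med [0.511 0.226 0.034] lo [0.469 0.168 0.011] hi [0.56  0.262 0.076]
rail 692 [ 0.66777698 -0.26459221  0.18533533] [0.69522334 0.22955517 0.21494521] [-0.02496885  0.68159758]
stand px [277.   9.] n 252 med [0.215 0.666 0.325] lo [0.201 0.596 0.251] hi [0.241 0.693 0.349]
stand px [309.  98.] n 1296 med [0.485 0.481 0.198] lo [0.36  0.402 0.134] hi [0.606 0.501 0.243]
stand px [339. 156.] n 321 med [0.68  0.338 0.141] lo [0.65  0.314 0.123] hi [0.709 0.373 0.148]
hob ((536.844482421875, -199.27493286132812), (227.83712768554688, 274.0807800292969), 1.9031015634536743) [[ 418.  -66.]
 [ 428. -340.]
 [ 655. -332.]
 [ 646.  -59.]]
```

View pics/crop_scene.png

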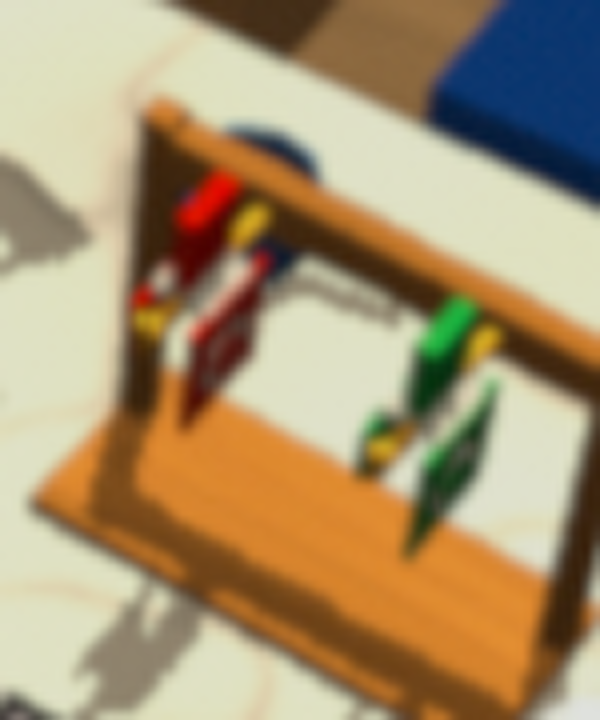

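Scene: blue pan on the left ring at (330,310) of the top view, steel on the middle ring (428,310), no copper pan. Confusable: blue – pan (330,310) vs small toy pan (153,388); red sign – on peg (222,353) vs small lying one (238,420); the larger ones are meant. The crop confirms red tab at (210,200) and green tab at (450,325), each hanging on yellow pegs, plates on +x.

```bash
cat >> m.py <<'E'
from scipy.optimize import least_squares
def circ(p,c,r,band,fixr=True):
    for b in (band,band*.6,band*.4):
        q=p[abs(np.hypot(*(p-c).T)-r)<b]
        if len(q)<8: break
        c=least_squares(lambda c:np.hypot(*(q-c).T)-r,c,loss="soft_l1",f_scale=.002).x
    return c,len(q)
def panfit(f,c0s):
    w,h=seg(f);X,Y,Z=w[...,0],w[...,1],w[...,2]
    hd=(X>.3)&(X<.8)&(abs(Z-.07)<.012)&(h[...,0]>8)&(h[...,0]<25)&(h[...,1]>70)&(h[...,2]>90)
    P=w[(abs(Z-.072)<.004)&~hd][:,:2];Hh=w[hd][:,:2]
    for c0 in c0s:
        c,n=circ(P,np.array(c0),.049,.02)
        q=Hh[np.hypot(*(Hh-c).T)<.14]
        if len(q)<8: print("pan",c.round(4),n,"no handle");continue
        m=q.mean(0);d=m-c;e=np.linalg.svd(q-m)[2][0];e*=np.sign(e@d)
        print("pan",c.round(4),n,"handle mid",m.round(4),"r",np.hypot(*d).round(4),"dir(c->m)",np.degrees(np.arctan2(d[1],d[0])).round(1),"pca",np.degrees(np.arctan2(e[1],e[0])).round(1))
E
python3 - <<'E'
from m import *
for n in("top","scene"):
    f=dict(np.load(n+".npz"));w,h=seg(f);X,Y,Z=w[...,0],w[...,1],w[...,2];print("==",n)
    panfit(f,[(.51,0),(.515,.214)])
    H,S,V=h[...,0],h[...,1],h[...,2]
    g=(X>.40)&(X<.67)&(Y<.31)&(Y>-.39)&(abs(Z-.01)<.008)
    q=w[g&(V>85)&(S<90)][:,:2]
    for c in((.525,-.24),(.52,-.01),(.515,.21)): print("ring",circ(q,np.array(c),.067,.012))
    near=(X>.2)&(X<.95)&(Y>-.6)&(Y<.75)
    for nm,m in(("redtab",((H<6)|(H>174))&(S>150)),("greentab",(H>45)&(H<80)&(S>120))):
        p=w[m&near&(Z>.23)&(Z<.26)&(Y>.38)&(Y<.47)];e=np.linalg.svd(p[:,:2]-p[:,:2].mean(0))[2][0];print(nm,len(p),p.mean(0),p.max(0),"tilt dx/dy",e[0]/e[1])
    p=w[near&(Z>.19)&(Z<.215)&(X>.6)&(Y<.3)];print("bar ends at z>.19",np.percentile(p[:,1],[0,1,99,100]),"ztop",np.percentile(p[:,2],[50,90]))
    wh=near&(Z>.195)&(Z<.215)&(X>.6)&(Y<.3);
    for a in np.arange(-.26,.24,.02):
        mm=wh&(abs(Y-a)<.01); print(round(a,2),np.median(f["image"][mm],0).astype(int) if mm.any() else None,end=";")
    print()
E
```

```text
== top
pan [ 0.5127 -0.0031] 61 handle mid [0.4244 0.0145] r 0.09 dir(c->m) 168.7 pca 169.0
pan [0.5159 0.2122] 72 handle mid [0.432  0.1842] r 0.0885 dir(c->m) -161.5 pca -160.5
ring (array([ 0.51877775, -0.23080737]), 104)
ring (array([ 0.51559202, -0.01107653]), 95)
ring (array([0.50750956, 0.21217831]), 87)
redtab 43 [0.42028668 0.43364961 0.24037716] [0.42554328 0.45089084 0.25229761] tilt dx/dy 0.012986044210208148
greentab 41 [0.53948597 0.42974712 0.2407069 ] [0.54521202 0.44555608 0.2482025 ] tilt dx/dy 0.0625030622754698
bar ends at z>.19 [-0.26547093 -0.26157683  0.2223481   0.2263662 ] ztop [0.20466697 0.20964075]
-0.26 [70 66 66];-0.24 [119 118 111];-0.22 [113 113 105];-0.2 [127  69  66];-0.18 [119 119 112];-0.16 [121 121 113];-0.14 [124 122 113];-0.12 [119 118 111];-0.1 [122 121 114];-0.08 [122 122 112];-0.06 [ 88 109  83];-0.04 [117 118 107];-0.02 [122 121 113];-0.0 [117 118 108];0.02 [119 118 112];0.04 [122 122 114];0.06 [126 124 115];0.08 [136 137 137];0.1 [138 141 142];0.12 [138 140 136];0.14 [137 138 135];0.16 [136 138 137];0.18 [138 141 143];0.2 [127 126 121];0.22
[... 441 characters left out ...]
1933266
greentab 39 [0.54064603 0.43190261 0.24038697] [0.5456679  0.45189492 0.24815588] tilt dx/dy -0.10025793726052147
bar ends at z>.19 [-0.26459221 -0.26209639  0.22324551  0.22955517] ztop [0.20665848 0.21076744]
-0.26 [99 92 88];-0.24 [178 175 157];-0.22 [182 178 162];-0.2 [192 100  86];-0.18 [184 174 157];-0.16 [183 180 162];-0.14 [182 179 161];-0.12 [181 178 159];-0.1 [181 178 159];-0.08 [182 178 160];-0.06 [144 163 129];-0.04 [151 169 136];-0.02 [186 182 164];-0.0 [181 178 160];0.02 [186 183 164];0.04 [182 178 159];0.06 [183 180 161];0.08 [209 208 196];0.1 [211 210 198];0.12 [213 212 198];0.14 [211 212 199];0.16 [216 215 202];0.18 [209 207 199];0.2 [197 193 175];0.22 [137 133 120];
```

```bash
cat > plan.py <<'E'
import sys,json
from h import *
# waypoints x,y,z,yaw(deg): prints tool-axis shift (m) and turn about tool z (deg), each from the one before
s=read_state();p=s["tool_pos"];y=np.degrees(s["orientation"][2]);print("at",p.round(4),"rpy",np.degrees(s["orientation"]).round(2),"t",round(s["time"],1),"w",round(s["grip_width"],3),"F",np.round(s["force"],1))
def rel(p,y,q,qy):
    a=np.radians(y);d=np.array(q)-p
    return np.array([np.cos(a)*d[0]+np.sin(a)*d[1],np.sin(a)*d[0]-np.cos(a)*d[1],-d[2]]).round(4),round(-((qy-y+180)%360-180),2)
if __name__=="__main__":
    for a in sys.argv[1:]:
        v=[float(t) for t in a.split(",")];print(a,*rel(p,y,v[:3],v[3]));p,y=np.array(v[:3]),v[3]
E
python3 plan.py .26,.44,.2,166 .33,.24,.18,169 .426,.015,.13,169
```

```text
at [0.1868 0.622  0.2379] rpy [-179.91    0.    163.29] t 0.1 w 0.998 F [ 0.3 -0.6  0.2]
.26,.44,.2,166 [-0.1224 -0.1533  0.0379] -2.71
.33,.24,.18,169 [-0.1163 -0.1771  0.02  ] -3.0
.426,.015,.13,169 [-0.1372 -0.2025  0.05  ] -0.0
```

```bash
python3 -m inch '{"travel":[[-0.122,-0.153,0.038],[-0.122,-0.153,0.038],[-0.122,-0.153,0.038],[-0.122,-0.153,0.038],[-0.122,-0.153,0.038]],"rotation":[[0,0,-2.7],[0,0,-2.7],[0,0,-2.7],[0,0,-2.7],[0,0,-2.7]],"grip":[0.3,0.3,0.3,0.3,0.3]}'
python3 -m inch '{"travel":[[-0.116,-0.177,0.02],[-0.116,-0.177,0.02],[-0.116,-0.177,0.02],[-0.116,-0.177,0.02],[-0.116,-0.177,0.02]],"rotation":[[0,0,-3],[0,0,-3],[0,0,-3],[0,0,-3],[0,0,-3]],"grip":[0.3,0.3,0.3,0.3,0.3]}'
python3 -m inch '{"travel":[[-0.137,-0.202,0.05],[-0.137,-0.202,0.05],[-0.137,-0.202,0.05],[-0.137,-0.202,0.05],[-0.137,-0.202,0.05]],"rotation":[[0,0,0],[0,0,0],[0,0,0],[0,0,0],[0,0,0]],"grip":[0.3,0.3,0.3,0.3,0.3]}'
python3 plan.py .426,.015,.13,169 .426,.015,.043,169; python3 -c "
from m import *
panfit(grab_frame('top'),[(.51,0),(.515,.214)]); panfit(grab_frame('scene'),[(.51,0),(.515,.214)])"
```

```text
time: 0.6
tool_pos: [0.2626, 0.4331, 0.199]
orientation: [-3.134, 0.001, 2.889]
force: [-0.4, 0.6, -0.3]
grip_width: 0.696
gripper_force: 0.0
time: 1.1
tool_pos: [0.3302, 0.2361, 0.1802]
orientation: [-3.139, -0.001, 2.943]
force: [0.0, 0.5, 0.3]
grip_width: 0.699
gripper_force: 0.0
time: 1.6
tool_pos: [0.4262, 0.0151, 0.1305]
orientation: [3.141, 0.001, 2.95]
force: [1.3, 0.8, -0.6]
grip_width: 0.701
gripper_force: 0.0
at [0.4262 0.0151 0.1305] rpy [1.7999e+02 3.0000e-02 1.6902e+02] t 1.6 w 0.701 F [ 1.3  0.8 -0.6]
.426,.015,.13,169 [ 0.0002 -0.0002  0.0005] 0.02
.426,.015,.043,169 [0.    0.    0.087] -0.0
pan [ 0.5119 -0.0035] 34 no handle
pan [0.5156 0.2119] 70 handle mid [0.4314 0.184 ] r 0.0887 dir(c->m) -161.6 pca -160.5
pan [ 0.512  -0.0008] 104 handle mid [0.4271 0.0143] r 0.0863 dir(c->m) 169.9 pca 169.2
pan [0.5141 0.2147] 92 handle mid [0.4414 0.1873] r 0.0777 dir(c->m) -159.4 pca -164.3
```

```bash
python3 -m inch '{"travel":[[0,0,0.04],[0,0,0.07],[0,0,0.087],[0,0,0.087],[0,0,0.087]],"rotation":[[0,0,0],[0,0,0],[0,0,0],[0,0,0],[0,0,0]],"grip":[0.3,0.3,0.3,0.4,0.6]}' 25
python3 -m inch '{"travel":[[0,0,0],[0,0,0],[0,0,0],[0,0,0],[0,0,0]],"rotation":[[0,0,0],[0,0,0],[0,0,0],[0,0,0],[0,0,0]],"grip":[0.8,1,1,1,1]}' 25
python3 - <<'E'
# arc rows: pan centre C in tool frame at call start is (-r,0) when tool x points outward along the handle; world turn -a => tool turn +a
import numpy as np
r=.088
for d in (7,14,21,28,35):
    a=np.radians(d);print(d,[round(-r+r*np.cos(a),4),round(r*np.sin(a),4)])
E
```

```text
time: 2.2
tool_pos: [0.4254, 0.0172, 0.0439]
orientation: [3.142, -0.0, 2.95]
force: [0.9, 0.6, 0.2]
grip_width: 0.542
gripper_force: 0.0
time: 2.7
tool_pos: [0.4257, 0.0168, 0.0441]
orientation: [3.141, 0.001, 2.95]
force: [-0.5, 0.5, 4.7]
grip_width: 0.177
gripper_force: 25.0
7 [np.float64(-0.0007), np.float64(0.0107)]
14 [np.float64(-0.0026), np.float64(0.0213)]
21 [np.float64(-0.0058), np.float64(0.0315)]
28 [np.float64(-0.0103), np.float64(0.0413)]
35 [np.float64(-0.0159), np.float64(0.0505)]
```

```bash
python3 -m inch '{"travel":[[-0.0006,0.0103,0],[-0.0024,0.0204,0],[-0.0054,0.0302,0],[-0.0095,0.0397,0],[-0.0146,0.0486,0]],"rotation":[[0,0,6.7],[0,0,13.4],[0,0,20.1],[0,0,26.8],[0,0,33.5]],"grip":[1,1,1,1,1]}' 25
python3 -m inch '{"travel":[[-0.0006,0.0103,0],[-0.0024,0.0204,0],[-0.0054,0.0302,0],[-0.0095,0.0397,0],[-0.0146,0.0486,0]],"rotation":[[0,0,6.7],[0,0,13.4],[0,0,20.1],[0,0,26.8],[0,0,33.5]],"grip":[1,1,1,1,1]}' 25
python3 -c "
from m import *
panfit(grab_frame('top'),[(.51,0),(.515,.214)]); panfit(grab_frame('scene'),[(.51,0),(.515,.214)])"
```

```text
time: 3.2
tool_pos: [0.4463, 0.0607, 0.0435]
orientation: [-3.137, -0.003, 2.358]
force: [-6.5, -3.5, 6.9]
grip_width: 0.174
gripper_force: 25.1
time: 3.7
tool_pos: [0.4909, 0.0865, 0.0435]
orientation: [-3.136, -0.002, 1.775]
force: [-6.1, 1.2, 8.1]
grip_width: 0.178
gripper_force: 25.2
pan [ 0.5073 -0.0045] 51 no handle
pan [0.5158 0.2122] 67 handle mid [0.4411 0.1877] r 0.0786 dir(c->m) -161.8 pca -162.9
pan [ 0.5068 -0.0021] 97 handle mid [0.4931 0.0719] r 0.0753 dir(c->m) 100.5 pca 108.2
pan [0.5147 0.2145] 66 handle mid [0.4889 0.0871] r 0.1299 dir(c->m) -101.5 pca -62.8
```

Going well. Three more segments.

```bash
python3 -m inch '{"travel":[[-0.0006,0.0103,0],[-0.0024,0.0204,0],[-0.0054,0.0302,0],[-0.0095,0.0397,0],[-0.0146,0.0486,0]],"rotation":[[0,0,6.7],[0,0,13.4],[0,0,20.1],[0,0,26.8],[0,0,33.5]],"grip":[1,1,1,1,1]}' 25
python3 -m inch '{"travel":[[-0.0006,0.0103,0],[-0.0024,0.0204,0],[-0.0054,0.0302,0],[-0.0095,0.0397,0],[-0.0146,0.0486,0]],"rotation":[[0,0,6.7],[0,0,13.4],[0,0,20.1],[0,0,26.8],[0,0,33.5]],"grip":[1,1,1,1,1]}' 25
python3 -m inch '{"travel":[[-0.0006,0.0103,0],[-0.0024,0.0204,0],[-0.0054,0.0302,0],[-0.0095,0.0397,0],[-0.0146,0.0486,0]],"rotation":[[0,0,6.7],[0,0,13.4],[0,0,20.1],[0,0,26.8],[0,0,33.5]],"grip":[1,1,1,1,1]}' 25
python3 -c "
from m import *
panfit(grab_frame('top'),[(.51,0),(.515,.214)]); panfit(grab_frame('scene'),[(.51,0),(.515,.214)])"; python3 plan.py
```

```text
time: 4.3
tool_pos: [0.5427, 0.0838, 0.0437]
orientation: [-3.137, -0.002, 1.191]
force: [-5.2, 3.9, 6.8]
grip_width: 0.177
gripper_force: 25.1
time: 4.8
tool_pos: [0.5844, 0.053, 0.044]
orientation: [-3.138, -0.002, 0.607]
force: [-0.7, 5.5, 5.0]
grip_width: 0.178
gripper_force: 25.1
time: 5.3
tool_pos: [0.6014, 0.0035, 0.0443]
orientation: [-3.14, -0.003, 0.022]
force: [1.9, 2.6, 2.6]
grip_width: 0.177
gripper_force: 25.0
pan [ 5.109e-01 -5.000e-04] 38 no handle
pan [0.5156 0.2115] 38 no handle
pan [5.092e-01 4.000e-04] 67 handle mid [ 6.268e-01 -5.000e-04] r 0.1176 dir(c->m) -0.4 pca 52.8
pan [0.5144 0.2135] 20 no handle
at [0.6007 0.0016 0.0441] rpy [ 1.7999e+02 -9.0000e-02  1.3500e+00] t 5.4 w 0.178 F [2.6 0.8 6. ]
```

```bash
python3 -m inch '{"travel":[[0.002,0.004,0],[0.004,0.009,0],[0.004,0.009,0],[0.004,0.009,0],[0.004,0.009,0]],"rotation":[[0,0,0],[0,0,0],[0,0,0],[0,0,0],[0,0,0]],"grip":[1,1,1,0.4,0.4]}' 25
python3 -m inch '{"travel":[[0,0,0],[0,0,0],[0,0,-0.03],[0,0,-0.07],[0,0,-0.11]],"rotation":[[0,0,0],[0,0,0],[0,0,0],[0,0,0],[0,0,0]],"grip":[0.4,0.4,0.4,0.4,0.4]}'
python3 plan.py .52,.09,.153,10 .432,.184,.12,19.3 .432,.184,.043,19.3
```

```text
time: 5.9
tool_pos: [0.6037, -0.0072, 0.0435]
orientation: [3.14, 0.0, 0.027]
force: [0.6, 0.3, -0.7]
grip_width: 0.335
gripper_force: 0.0
time: 6.4
tool_pos: [0.6035, -0.0071, 0.1547]
orientation: [3.141, 0.001, 0.026]
force: [0.7, -0.1, -0.7]
grip_width: 0.598
gripper_force: 0.0
at [ 0.6035 -0.0071  0.1547] rpy [1.7996e+02 6.0000e-02 1.4700e+00] t 6.4 w 0.598 F [ 0.7 -0.1 -0.7]
.52,.09,.153,10 [-0.081  -0.0992  0.0017] -8.53
.432,.184,.12,19.3 [-0.0703 -0.1079  0.033 ] -9.3
.432,.184,.043,19.3 [0.    0.    0.077] -0.0
```

```bash
python3 -m inch '{"travel":[[-0.081,-0.099,0.002],[-0.081,-0.099,0.002],[-0.081,-0.099,0.002],[-0.081,-0.099,0.002],[-0.081,-0.099,0.002]],"rotation":[[0,0,-8.5],[0,0,-8.5],[0,0,-8.5],[0,0,-8.5],[0,0,-8.5]],"grip":[0.4,0.4,0.4,0.4,0.4]}'
python3 -m inch '{"travel":[[-0.07,-0.108,0.033],[-0.07,-0.108,0.033],[-0.07,-0.108,0.033],[-0.07,-0.108,0.033],[-0.07,-0.108,0.033]],"rotation":[[0,0,-9.3],[0,0,-9.3],[0,0,-9.3],[0,0,-9.3],[0,0,-9.3]],"grip":[0.4,0.4,0.4,0.4,0.4]}'
python3 -c "
from m import *
panfit(grab_frame('top'),[(.51,0),(.515,.214)]); panfit(grab_frame('scene'),[(.51,0),(.515,.214)])"; python3 plan.py .432,.184,.043,19.3
```

```text
time: 6.9
tool_pos: [0.5207, 0.0903, 0.1519]
orientation: [3.141, -0.001, 0.175]
force: [0.4, -0.3, -0.2]
grip_width: 0.598
gripper_force: 0.0
time: 7.4
tool_pos: [0.4341, 0.1835, 0.119]
orientation: [3.14, -0.001, 0.336]
force: [-0.1, 0.5, 0.4]
grip_width: 0.599
gripper_force: 0.0
pan [ 0.5127 -0.0106] 70 handle mid [ 0.6014 -0.0083] r 0.0887 dir(c->m) 1.5 pca 1.8
pan [0.5155 0.2129] 37 no handle
pan [ 0.5108 -0.0082] 98 handle mid [ 0.6007 -0.0084] r 0.0899 dir(c->m) -0.2 pca 0.6
pan [0.5143 0.2143] 103 handle mid [0.4536 0.1927] r 0.0645 dir(c->m) -160.5 pca -137.5
at [0.4348 0.1827 0.1193] rpy [ 1.7993e+02 -1.2000e-01  1.9120e+01] t 7.5 w 0.601 F [ 0.3  0.1 -0.8]
.432,.184,.043,19.3 [-0.0022 -0.0021  0.0763] -0.18
```

```bash
python3 -m inch '{"travel":[[-0.002,-0.002,0.04],[-0.002,-0.002,0.07],[-0.002,-0.002,0.076],[-0.002,-0.002,0.076],[-0.002,-0.002,0.076]],"rotation":[[0,0,0],[0,0,0],[0,0,0],[0,0,0],[0,0,0]],"grip":[0.4,0.4,0.4,0.5,0.6]}' 25
python3 -m inch '{"travel":[[0,0,0],[0,0,0],[0,0,0],[0,0,0],[0,0,0]],"rotation":[[0,0,0],[0,0,0],[0,0,0],[0,0,0],[0,0,0]],"grip":[0.8,1,1,1,1]}' 25
python3 -m inch '{"travel":[[0.0006,0.01,0],[0.0023,0.0198,0],[0.005,0.0292,0],[0.0088,0.0384,0],[0.0137,0.0472,0]],"rotation":[[0,0,-6.5],[0,0,-13],[0,0,-19.4],[0,0,-25.9],[0,0,-32.4]],"grip":[1,1,1,1,1]}' 25
python3 -m inch '{"travel":[[0.0006,0.01,0],[0.0023,0.0198,0],[0.005,0.0292,0],[0.0088,0.0384,0],[0.0137,0.0472,0]],"rotation":[[0,0,-6.5],[0,0,-13],[0,0,-19.4],[0,0,-25.9],[0,0,-32.4]],"grip":[1,1,1,1,1]}' 25
python3 -c "
from m import *
panfit(grab_frame('top'),[(.51,-.01),(.515,.214)]); panfit(grab_frame('scene'),[(.51,-.01),(.515,.214)])"
```

```text
time: 8.0
tool_pos: [0.4317, 0.185, 0.0439]
orientation: [3.141, -0.002, 0.335]
force: [-0.1, 0.5, 0.3]
grip_width: 0.444
gripper_force: 0.0
time: 8.5
tool_pos: [0.4305, 0.1858, 0.0431]
orientation: [-3.141, -0.001, 0.337]
force: [-1.0, -0.1, 5.8]
grip_width: 0.181
gripper_force: 25.0
time: 9.0
tool_pos: [0.4561, 0.1464, 0.0425]
orientation: [-3.136, 0.002, 0.909]
force: [-8.5, 1.3, 8.1]
grip_width: 0.177
gripper_force: 25.2
time: 9.5
tool_pos: [0.5014, 0.1263, 0.0423]
orientation: [-3.135, 0.001, 1.473]
force: [-6.7, -1.6, 7.9]
grip_width: 0.177
gripper_force: 25.2
pan [ 0.5123 -0.0102] 66 handle mid [ 0.6023 -0.0084] r 0.0901 dir(c->m) 1.2 pca 2.3
pan [0.507  0.2122] 28 no handle
pan [ 0.5105 -0.0083] 91 handle mid [0.5796 0.0164] r 0.0734 dir(c->m) 19.7 pca -45.7
pan [0.5062 0.2156] 36 handle mid [0.5009 0.1031] r 0.1127 dir(c->m) -92.7 pca -77.4
```

```bash
python3 -m inch '{"travel":[[0.0006,0.01,0],[0.0023,0.0198,0],[0.005,0.0292,0],[0.0088,0.0384,0],[0.0137,0.0472,0]],"rotation":[[0,0,-6.5],[0,0,-13],[0,0,-19.4],[0,0,-25.9],[0,0,-32.4]],"grip":[1,1,1,1,1]}' 25
python3 -m inch '{"travel":[[0.0006,0.01,0],[0.0023,0.0198,0],[0.005,0.0292,0],[0.0088,0.0384,0],[0.0137,0.0472,0]],"rotation":[[0,0,-6.5],[0,0,-13],[0,0,-19.4],[0,0,-25.9],[0,0,-32.4]],"grip":[1,1,1,1,1]}' 25
python3 -m inch '{"travel":[[0.0006,0.01,0],[0.0023,0.0198,0],[0.005,0.0292,0],[0.0088,0.0384,0],[0.0137,0.0472,0]],"rotation":[[0,0,-6.5],[0,0,-13],[0,0,-19.4],[0,0,-25.9],[0,0,-32.4]],"grip":[1,1,1,1,1]}' 25
python3 -c "
from m import *
panfit(grab_frame('top'),[(.51,-.01),(.51,.214)]); panfit(grab_frame('scene'),[(.51,-.01),(.51,.214)])"; python3 plan.py
```

```text
time: 10.1
tool_pos: [0.551, 0.1334, 0.0425]
orientation: [-3.137, 0.001, 2.037]
force: [-6.2, -5.1, 7.9]
grip_width: 0.175
gripper_force: 25.2
time: 10.6
tool_pos: [0.5893, 0.1659, 0.043]
orientation: [-3.138, 0.002, 2.602]
force: [-0.7, -6.9, 6.3]
grip_width: 0.178
gripper_force: 25.1
time: 11.1
tool_pos: [0.6034, 0.2148, 0.0434]
orientation: [-3.14, 0.003, -3.116]
force: [2.2, -3.3, 3.6]
grip_width: 0.177
gripper_force: 25.0
pan [ 0.5122 -0.0103] 60 handle mid [ 0.6011 -0.0083] r 0.0889 dir(c->m) 1.3 pca 2.2
pan [0.51  0.214] 4 no handle
pan [ 0.5106 -0.0081] 96 handle mid [ 0.6006 -0.0082] r 0.09 dir(c->m) -0.1 pca 1.1
pan [0.5093 0.2114] 75 handle mid [0.629  0.2172] r 0.1198 dir(c->m) 2.8 pca -85.4
at [0.6027 0.2167 0.0432] rpy [-1.7999e+02  1.2000e-01 -1.7860e+02] t 11.2 w 0.173 F [ 1.6 -2.6  5.1]
```

```bash
python3 -m inch '{"travel":[[0,0,0],[0,0,0],[0,0,0],[0,0,-0.03],[0,0,-0.06]],"rotation":[[0,0,0],[0,0,0],[0,0,0],[0,0,0],[0,0,0]],"grip":[0.4,0.4,0.4,0.4,0.4]}' 25
python3 -m inch '{"travel":[[0,0,-0.05],[0,0,-0.1],[0,0,-0.15],[0,0,-0.2],[0,0,-0.23]],"rotation":[[0,0,0],[0,0,0],[0,0,0],[0,0,0],[0,0,0]],"grip":[0.4,0.4,0.4,0.4,0.4]}'
python3 - <<'E'
from m import *
for n in("top","scene"):
    f=grab_frame(n);panfit(f,[(.51,-.01),(.51,.214)])
    w,h=seg(f);X,Y,Z=w[...,0],w[...,1],w[...,2]
    p=w[(Z>.225)&(Z<.26)&(Y>.46)&(Y<.52)&(X>.33)&(X<.63)];q=np.polyfit(p[:,0],p[:,1],1);print("beam",q,p.min(0),p.max(0))
    y=w[(h[...,0]>20)&(h[...,0]<34)&(h[...,1]>120)&(Z>.17)&(Z<.23)&(X>.35)&(X<.62)&(Y>.36)&(Y<.47)]
    for c in (.42,.54):
        q=y[abs(y[:,0]-c)<.025];print("peg",len(q),q.mean(0).round(3),q.min(0).round(3),q.max(0).round(3),np.polyfit(q[:,1],q[:,0],1).round(3))
E
python3 plan.py .54,.30,.33,140 .4205,.433,.3,90 .4205,.433,.212,90
```

```text
time: 11.7
tool_pos: [0.6001, 0.2162, 0.1022]
orientation: [-3.141, -0.003, -3.12]
force: [0.4, 0.2, 0.1]
grip_width: 0.593
gripper_force: 0.0
time: 12.2
tool_pos: [0.6021, 0.2169, 0.337]
orientation: [3.139, 0.004, -3.12]
force: [0.4, -0.3, -0.2]
grip_width: 0.602
gripper_force: 0.0
pan [ 0.5124 -0.0104] 62 handle mid [ 0.6019 -0.0078] r 0.0895 dir(c->m) 1.6 pca -0.4
pan [0.51  0.214] 4 no handle
at [0.6038 0.2174 0.3411] rpy [ 179.74    0.53 -178.78] t 12.2 w 0.599 F [1.  0.3 3.2]
.54,.30,.33,140 [0.062  0.0839 0.0111] 41.22
.4205,.433,.3,90 [0.177  0.0251 0.03  ] 50.0
.4205,.433,.212,90 [0.    0.    0.088] -0.0Traceback (most recent call last):
  File "<stdin>", line 5, in <module>
    raise TypeError("expected non-empty vector for x")
TypeError: expected non-empty vector for x
```

```bash
python3 -m inch '{"travel":[[0.062,0.084,0.011],[0.062,0.084,0.011],[0.062,0.084,0.011],[0.062,0.084,0.011],[0.062,0.084,0.011]],"rotation":[[0,0,8.2],[0,0,16.4],[0,0,24.6],[0,0,32.8],[0,0,41]],"grip":[0.4,0.4,0.4,0.4,0.4]}'
python3 -m inch '{"travel":[[0.04,0.005,0.006],[0.08,0.01,0.012],[0.12,0.015,0.018],[0.15,0.02,0.024],[0.177,0.025,0.03]],"rotation":[[0,0,8.4],[0,0,16.8],[0,0,25.2],[0,0,33.6],[0,0,42]],"grip":[0.4,0.4,0.4,0.4,0.4]}'
python3 - <<'E'
from m import *
for n in("top","scene"):
    f=dict(np.load(n+".npz"))
    w,h=seg(f);X,Y,Z=w[...,0],w[...,1],w[...,2]
    p=w[(Z>.225)&(Z<.26)&(Y>.46)&(Y<.52)&(X>.33)&(X<.63)];print("beam",len(p),np.polyfit(p[:,0],p[:,1],1),p.min(0),p.max(0))
    y=w[(h[...,0]>20)&(h[...,0]<34)&(h[...,1]>120)&(Z>.17)&(Z<.23)&(X>.35)&(X<.62)&(Y>.36)&(Y<.47)]
    for c in (.42,.54):
        q=y[abs(y[:,0]-c)<.025]
        if len(q)>5:print("peg",len(q),q.mean(0).round(3),q.min(0).round(3),q.max(0).round(3),np.polyfit(q[:,1],q[:,0],1).round(3))
    panfit(grab_frame(n),[(.51,-.01),(.51,.214)])
E
python3 plan.py .4205,.433,.3,90 .4205,.433,.212,90
```

```text
time: 12.75
tool_pos: [0.5366, 0.2997, 0.3209]
orientation: [-3.14, -0.001, 2.443]
force: [0.2, 0.2, 1.2]
grip_width: 0.601
gripper_force: 0.0
time: 13.25
tool_pos: [0.4153, 0.4327, 0.2908]
orientation: [-3.14, 0.0, 1.71]
force: [-0.2, -0.1, 0.5]
grip_width: 0.599
gripper_force: 0.0
at [0.4153 0.4327 0.2908] rpy [-1.7992e+02  1.0000e-02  9.7970e+01] t 13.2 w 0.599 F [-0.2 -0.1  0.5]
.4205,.433,.3,90 [-0.0005  0.0052 -0.0092] 7.97
.4205,.433,.212,90 [0.    0.    0.088] -0.0Traceback (most recent call last):
  File "<stdin>", line 5, in <module>
    raise TypeError("expected non-empty vector for x")
TypeError: expected non-empty vector for x
```

```bash
python3 -m inch '{"travel":[[0,0.005,-0.009],[0,0.005,-0.009],[0,0.005,-0.009]],"rotation":[[0,0,8],[0,0,8],[0,0,8]],"grip":[0.4,0.4,0.4]}'
python3 - <<'E'
from m import *
for n in("top","scene"):
    f=dict(np.load(n+".npz"))
    w,h=seg(f);X,Y,Z=w[...,0],w[...,1],w[...,2]
    p=w[(Z>.18)&(Z<.26)&(Y>.465)&(Y<.52)&(X>.35)&(X<.62)];print("beam",len(p),np.polyfit(p[:,0],p[:,1],1) if len(p) else 0,p.min(0),p.max(0))
    panfit(grab_frame(n),[(.51,-.01),(.51,.214)])
E
python3 plan.py .4205,.433,.212,90
```

```text
time: 13.55
tool_pos: [0.4226, 0.4316, 0.3004]
orientation: [3.142, 0.001, 1.578]
force: [-0.7, 0.4, -0.8]
grip_width: 0.597
gripper_force: 0.0
beam 601 [-0.03773478  0.50664664] [0.35552221 0.46707442 0.1805335 ] [0.61153815 0.50499144 0.21918294]
pan [ 0.5121 -0.0103] 66 handle mid [ 0.6011 -0.0083] r 0.0891 dir(c->m) 1.3 pca 2.1
pan [0.5108 0.2098] 63 handle mid [0.5984 0.2136] r 0.0877 dir(c->m) 2.5 pca 3.6
beam 584 [-0.03693669  0.50716025] [0.35302476 0.46712008 0.1800734 ] [0.61057126 0.51018788 0.21922113]
pan [ 0.5104 -0.0078] 100 handle mid [ 0.6011 -0.0081] r 0.0907 dir(c->m) -0.2 pca 1.4
pan [0.5081 0.213 ] 99 handle mid [0.5973 0.2138] r 0.0892 dir(c->m) 0.6 pca 2.3
at [0.4227 0.4313 0.3004] rpy [-1.7998e+02  3.0000e-02  9.0340e+01] t 13.7 w 0.598 F [ 0.8  0.5 -0.7]
.4205,.433,.212,90 [ 0.0017 -0.0022  0.0884] 0.34
```

```bash
python3 -m inch '{"travel":[[0.002,-0.002,0.03],[0.002,-0.002,0.06],[0.002,-0.002,0.088],[0.002,-0.002,0.088],[0.002,-0.002,0.088]],"rotation":[[0,0,2.3],[0,0,2.3],[0,0,2.3],[0,0,2.3],[0,0,2.3]],"grip":[0.4,0.4,0.4,0.5,0.6]}' 15
python3 -m inch '{"travel":[[0,0,0],[0,0,0],[0,0,0],[0,0,0],[0,0,0]],"rotation":[[0,0,0],[0,0,0],[0,0,0],[0,0,0],[0,0,0]],"grip":[0.8,1,1,1,1]}' 15
python3 -m inch '{"travel":[[0,0,-0.015],[0,0,-0.03],[0,0,-0.05],[0,0,-0.08],[0,0,-0.11]],"rotation":[[0,0,0],[0,0,0],[0,0,0],[0,0,0],[0,0,0]],"grip":[1,1,1,1,1]}' 15
python3 - <<'E'
from m import *
for n in("top","scene"):
    f=grab_frame(n);panfit(f,[(.51,-.01),(.51,.214)]);w,h=seg(f)
    H,S=h[...,0],h[...,1];X,Y,Z=w[...,0],w[...,1],w[...,2]
    comps(((H<6)|(H>174))&(S>150)&(Z>.1)&(X>.3)&(Y>.3),w,"red",5)
    x0,y0=(100,140) if n=="top" else (240,40)
    save(cv2.resize(f["image"][y0:y0+120,x0:x0+160],None,fx=5,fy=5,interpolation=cv2.INTER_CUBIC),"lift_"+n)
E
python3 plan.py
```

```text
time: 14.15
tool_pos: [0.4208, 0.4337, 0.2131]
orientation: [-3.141, 0.0, 1.536]
force: [0.3, 0.8, 0.0]
grip_width: 0.444
gripper_force: 0.0
time: 14.65
tool_pos: [0.4211, 0.4346, 0.2137]
orientation: [3.14, -0.001, 1.535]
force: [2.0, -1.0, 5.1]
grip_width: 0.134
gripper_force: 14.9
time: 15.15
tool_pos: [0.4201, 0.434, 0.3248]
orientation: [-3.142, 0.0, 1.536]
force: [1.2, 0.3, -1.1]
grip_width: 0.137
gripper_force: 15.0
pan [ 0.5126 -0.0105] 57 handle mid [ 0.6014 -0.0083] r 0.0889 dir(c->m) 1.4 pca 1.7
pan [0.5109 0.2101] 61 handle mid [0.5984 0.2137] r 0.0876 dir(c->m) 2.4 pca 3.6
red px [135. 227.] n 7 med [0.418 0.417 0.34 ] lo [0.415 0.416 0.326] hi [0.421 0.418 0.346]
red px [140. 232.] n 5 med [0.403 0.41  0.298] lo [0.403 0.406 0.295] hi [0.403 0.417 0.304]
pan [ 0.5104 -0.0079] 83 handle mid [ 0.6006 -0.0081] r 0.0902 dir(c->m) -0.1 pca 1.3
pan [0.5082 0.213 ] 92 handle mid [0.5982 0.2136] r 0.09 dir(c->m) 0.4 pca 0.3
red px [292.  64.] n 66 med [0.422 0.424 0.354] lo [0.409 0.406 0.324] hi [0.434 0.437 0.397]
red px [294.  79.] n 44 med [0.437 0.421 0.292] lo [0.433 0.406 0.256] hi [0.439 0.456 0.307]
red px [286.  75.] n 19 med [0.406 0.419 0.294] lo [0.404 0.411 0.281] hi [0.408 0.435 0.305]
red px [297.  81.] n 17 med [0.438 0.442 0.266] lo [0.437 0.431 0.257] hi [0.44  0.459 0.28 ]
at [0.4222 0.4356 0.3282] rpy [179.72  -0.38  87.97] t 15.2 w 0.135 F [-0.4  0.5 -0.5]
```

View pics/lift_scene.png

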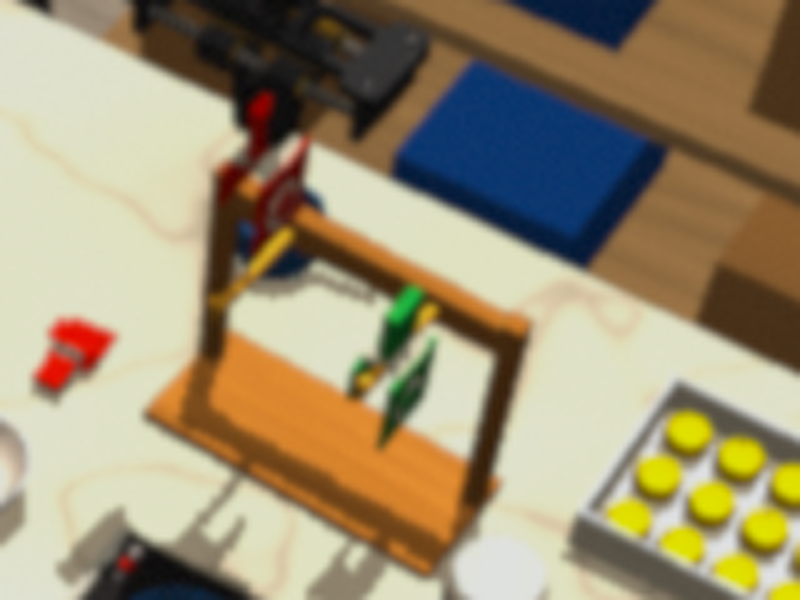

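```bash
python3 plan.py .43,.27,.345,90 .56,.195,.345,91.5 .6786,.125,.34,91.5 .6786,.125,.28,91.5 .6786,.125,.226,91.5
```

```text
at [0.4222 0.4356 0.3282] rpy [179.72  -0.38  87.97] t 15.2 w 0.135 F [-0.4  0.5 -0.5]
.43,.27,.345,90 [-0.1652  0.0137 -0.0168] -2.03
.56,.195,.345,91.5 [-0.075  0.13  -0.   ] -1.5
.6786,.125,.34,91.5 [-0.0731  0.1167  0.005 ] -0.0
.6786,.125,.28,91.5 [0.   0.   0.06] -0.0
.6786,.125,.226,91.5 [0.    0.    0.054] -0.0
```

```bash
python3 -m inch '{"travel":[[-0.035,0.003,-0.006],[-0.07,0.006,-0.012],[-0.105,0.009,-0.017],[-0.14,0.012,-0.017],[-0.165,0.014,-0.017]],"rotation":[[0,0,-2],[0,0,-2],[0,0,-2],[0,0,-2],[0,0,-2]],"grip":[1,1,1,1,1]}' 15
python3 -m inch '{"travel":[[-0.015,0.026,0],[-0.03,0.052,0],[-0.045,0.078,0],[-0.06,0.104,0],[-0.075,0.13,0]],"rotation":[[0,0,-1.5],[0,0,-1.5],[0,0,-1.5],[0,0,-1.5],[0,0,-1.5]],"grip":[1,1,1,1,1]}'
python3 -m inch '{"travel":[[-0.02,0.035,0.002],[-0.04,0.065,0.003],[-0.06,0.095,0.005],[-0.073,0.117,0.005],[-0.073,0.117,0.005]],"rotation":[[0,0,0],[0,0,0],[0,0,0],[0,0,0],[0,0,0]],"grip":[1,1,1,1,1]}'
python3 -m inch '{"travel":[[0,0,0],[0,0,0]],"rotation":[[0,0,0],[0,0,0]],"grip":[1,1]}'
python3 - <<'E'
from m import *
for n in("top","scene"):
    f=grab_frame(n);panfit(f,[(.51,-.01),(.51,.214)]);w,h=seg(f)
    H,S=h[...,0],h[...,1];X,Y,Z=w[...,0],w[...,1],w[...,2]
    comps(((H<6)|(H>174))&(S>150)&(Z>.22)&(X>.5)&(Y>0),w,"red",5)
    x0,y0=(170,80) if n=="top" else (250,100)
    save(cv2.resize(f["image"][y0:y0+120,x0:x0+160],None,fx=5,fy=5,interpolation=cv2.INTER_CUBIC),"rail_"+n)
E
python3 plan.py .6786,.125,.28,91.5
```

```text
time: 15.75
tool_pos: [0.4285, 0.2662, 0.34]
orientation: [-3.141, 0.0, 1.569]
force: [0.7, 0.3, -1.3]
grip_width: 0.137
gripper_force: 15.0
time: 16.25
tool_pos: [0.5591, 0.1932, 0.3396]
orientation: [-3.141, -0.0, 1.597]
force: [1.3, -0.0, -0.4]
grip_width: 0.134
gripper_force: 15.0
time: 16.75
tool_pos: [0.679, 0.1203, 0.3338]
orientation: [-3.141, 0.003, 1.592]
force: [0.2, -0.0, -0.5]
grip_width: 0.135
gripper_force: 15.0
time: 16.95
tool_pos: [0.6765, 0.1251, 0.3347]
orientation: [-3.141, -0.001, 1.598]
force: [0.2, 0.6, -1.2]
grip_width: 0.132
gripper_force: 15.0
pan [ 0.512  -0.0104] 62 handle mid [ 0.5996 -0.0085] r 0.0876 dir(c->m) 1.2 pca 1.7
pan [0.5099 0.2091] 22 no handle
pan [ 0.5111 -0.0081] 99 handle mid [ 0.6005 -0.0081] r 0.0895 dir(c->m) -0.0 pca 1.3
pan [0.5084 0.2129] 80 handle mid [0.5978 0.2134] r 0.0893 dir(c->m) 0.4 pca 0.8
red px [311. 165.] n 72 med [0.675 0.114 0.361] lo [0.666 0.092 0.331] hi [0.69  0.128 0.411]
red px [314. 178.] n 64 med [0.691 0.117 0.298] lo [0.689 0.097 0.271] hi [0.697 0.151 0.368]
red px [303. 176.] n 25 med [0.661 0.103 0.303] lo [0.657 0.098 0.287] hi [0.663 0.117 0.314]
at [0.6766 0.1253 0.335 ] rpy [-1.7999e+02 -6.0000e-02  9.1590e+01] t 17.1 w 0.135 F [-0.1 -0.5 -0.3]
.6786,.125,.28,91.5 [-0.0004  0.002   0.055 ] 0.09
```

View pics/rail_scene.png

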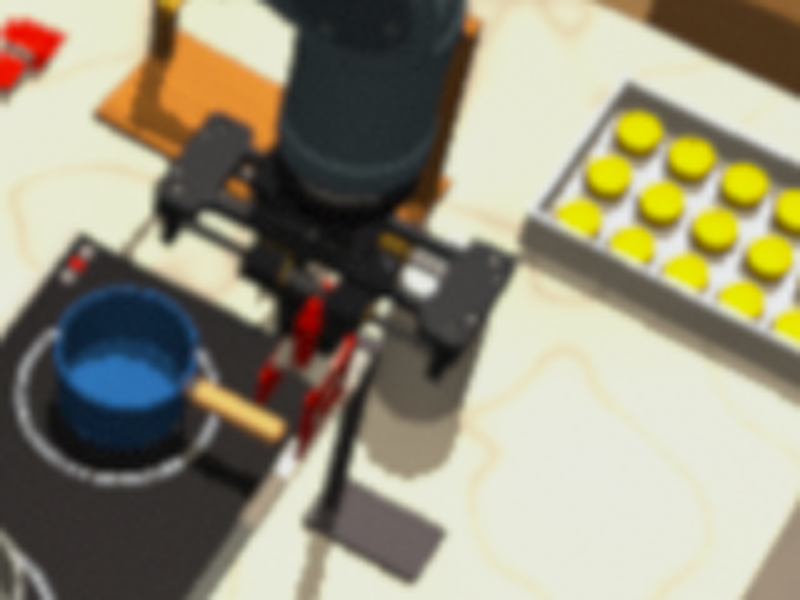

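```bash
python3 -m inch '{"travel":[[0,0.002,0.02],[0,0.002,0.04],[0,0.002,0.06],[0,0.002,0.08],[0,0.002,0.08]],"rotation":[[0,0,0],[0,0,0],[0,0,0],[0,0,0],[0,0,0]],"grip":[1,1,1,1,1]}' 15
python3 -m inch '{"travel":[[0,0,0.01],[0,0,0.018],[0,0,0.025],[0,0,0.028],[0,0,0.028]],"rotation":[[0,0,0],[0,0,0],[0,0,0],[0,0,0],[0,0,0]],"grip":[1,1,1,1,1]}' 15
python3 - <<'E'
from m import *
for n in("top","scene"):
    f=grab_frame(n);w,h=seg(f)
    H,S=h[...,0],h[...,1];X,Y,Z=w[...,0],w[...,1],w[...,2]
    comps(((H<6)|(H>174))&(S>150)&(Z>.1)&(X>.6)&(Y>0),w,"red",5)
E
python3 plan.py .6786,.125,.226,91.5
```

```text
time: 17.55
tool_pos: [0.6771, 0.125, 0.2521]
orientation: [-3.137, 0.0, 1.598]
force: [0.0, 1.1, -0.6]
grip_width: 0.132
gripper_force: 15.0
time: 18.05
tool_pos: [0.6792, 0.1239, 0.2264]
orientation: [-3.141, 0.0, 1.597]
force: [1.2, 0.4, -0.6]
grip_width: 0.137
gripper_force: 15.0
red px [312. 178.] n 14 med [0.688 0.104 0.315] lo [0.671 0.098 0.253] hi [0.694 0.144 0.331]
red px [308. 186.] n 53 med [0.678 0.112 0.252] lo [0.669 0.089 0.223] hi [0.693 0.124 0.311]
red px [315. 191.] n 12 med [0.693 0.146 0.194] lo [0.692 0.135 0.167] hi [0.694 0.157 0.21 ]
red px [300. 196.] n 19 med [0.663 0.102 0.19 ] lo [0.66  0.098 0.179] hi [0.665 0.114 0.207]
red px [311. 198.] n 17 med [0.694 0.123 0.181] lo [0.693 0.105 0.15 ] hi [0.695 0.145 0.2  ]
at [0.6796 0.1239 0.227 ] rpy [179.97  -0.    91.48] t 18.1 w 0.137 F [ 0.4  0.4 -0. ]
.6786,.125,.226,91.5 [ 0.0012 -0.001   0.001 ] -0.02
```

```bash
python3 -m inch '{"travel":[[-0.02,-0.001,0.001],[-0.045,-0.001,0.001],[-0.07,-0.001,0.001],[-0.095,-0.001,0.001],[-0.12,-0.001,0.001]],"rotation":[[0,0,0],[0,0,0],[0,0,0],[0,0,0],[0,0,0]],"grip":[1,1,1,1,1]}' 15
python3 -m inch '{"travel":[[-0.025,0,0],[-0.05,0,0],[-0.075,0,0],[-0.1,0,0],[-0.12,0,0]],"rotation":[[0,0,0],[0,0,0],[0,0,0],[0,0,0],[0,0,0]],"grip":[1,1,1,1,1]}' 15
python3 -m inch '{"travel":[[-0.02,0,0],[-0.035,0,0],[-0.05,0,0],[-0.05,0,0],[-0.05,0,0]],"rotation":[[0,0,0],[0,0,0],[0,0,0],[0,0,0],[0,0,0]],"grip":[1,1,1,1,1]}' 15
python3 plan.py .6865,-.196,.226,91.5
python3 - <<'E'
from m import *
for n in("top","scene"):
    f=grab_frame(n);panfit(f,[(.51,-.01),(.51,.214)]);w,h=seg(f)
    H,S=h[...,0],h[...,1];X,Y,Z=w[...,0],w[...,1],w[...,2]
    comps(((H<6)|(H>174))&(S>150)&(Z>.1)&(X>.6)&(Y<0.2),w,"red",5)
E
```

```text
time: 18.65
tool_pos: [0.6813, 0.0007, 0.2262]
orientation: [3.141, 0.001, 1.595]
force: [-0.8, 0.3, -1.4]
grip_width: 0.135
gripper_force: 15.0
time: 19.15
tool_pos: [0.6839, -0.1202, 0.2263]
orientation: [3.141, 0.002, 1.594]
force: [-0.2, 1.2, -1.3]
grip_width: 0.138
gripper_force: 15.0
time: 19.65
tool_pos: [0.6859, -0.1659, 0.2257]
orientation: [3.142, -0.0, 1.597]
force: [0.4, 0.8, -0.6]
grip_width: 0.134
gripper_force: 15.0
at [ 0.6859 -0.1659  0.2257] rpy [ 1.800e+02 -2.000e-02  9.148e+01] t 19.6 w 0.134 F [ 0.4  0.8 -0.6]
.6865,-.196,.226,91.5 [-0.0301 -0.0002 -0.0003] -0.02
pan [ 0.5125 -0.0108] 58 handle mid [ 0.6012 -0.0082] r 0.0887 dir(c->m) 1.7 pca 1.9
pan [0.5111 0.2095] 58 handle mid [0.5984 0.2139] r 0.0875 dir(c->m) 2.9 pca 3.9
pan [ 0.5115 -0.0075] 28 no handle
pan [0.5081 0.212 ] 66 handle mid [0.5975 0.2138] r 0.0894 dir(c->m) 1.1 pca 1.2
red px [257. 257.] n 5 med [ 0.697 -0.186  0.32 ] lo [ 0.679 -0.188  0.254] hi [ 0.7   -0.163  0.327]
red px [255. 264.] n 23 med [ 0.684 -0.179  0.244] lo [ 0.677 -0.198  0.223] hi [ 0.703 -0.173  0.312]
red px [250. 272.] n 39 med [ 0.672 -0.191  0.203] lo [ 0.668 -0.201  0.176] hi [ 0.691 -0.179  0.213]
red px [259. 275.] n 15 med [ 0.702 -0.18   0.187] lo [ 0.701 -0.186  0.169] hi [ 0.702 -0.166  0.204]
```

```bash
python3 -m inch '{"travel":[[-0.015,0,0],[-0.031,0,0],[-0.031,0,0.002],[-0.031,0,0.002],[-0.031,0,0.002]],"rotation":[[0,0,0],[0,0,0],[0,0,0],[0,0,0],[0,0,0]],"grip":[1,1,1,1,1]}' 15
python3 -m inch '{"travel":[[0,0,0],[0,0,0],[0,0,0],[0,0,0],[0,0,0]],"rotation":[[0,0,0],[0,0,0],[0,0,0],[0,0,0],[0,0,0]],"grip":[1,0.8,0.7,0.6,0.5]}' 
python3 -m inch '{"travel":[[0,0,-0.01],[0,0,-0.03],[0,0,-0.06],[0,0,-0.1],[0,0,-0.14]],"rotation":[[0,0,0],[0,0,0],[0,0,0],[0,0,0],[0,0,0]],"grip":[0.4,0.4,0.4,0.4,0.4]}' 
python3 plan.py .60,.10,.365,91 .57,.27,.36,90 .541,.431,.33,88 .541,.431,.3,88
```

```text
time: 20.25
tool_pos: [0.6876, -0.1994, 0.2251]
orientation: [3.138, 0.003, 1.595]
force: [2.8, -3.4, 5.1]
grip_width: 0.136
gripper_force: 15.0
time: 20.75
tool_pos: [0.6863, -0.1963, 0.2231]
orientation: [-3.14, -0.001, 1.597]
force: [-0.1, 0.1, 0.3]
grip_width: 0.448
gripper_force: 0.0
time: 21.25
tool_pos: [0.6864, -0.1969, 0.3658]
orientation: [-3.141, -0.0, 1.597]
force: [0.3, -0.5, 0.0]
grip_width: 0.599
gripper_force: 0.0
at [ 0.6864 -0.1969  0.3658] rpy [-179.99   -0.     91.48] t 21.2 w 0.599 F [ 0.3 -0.5  0. ]
.60,.10,.365,91 [ 0.299  -0.0787  0.0008] 0.48
.57,.27,.36,90 [ 0.1705 -0.027   0.005 ] 1.0
.541,.431,.33,88 [ 0.161 -0.029  0.03 ] 2.0
.541,.431,.3,88 [0.   0.   0.03] -0.0
```

```bash
python3 -m inch '{"travel":[[0.04,-0.01,0],[0.085,-0.02,0],[0.13,-0.03,0],[0.17,-0.04,0],[0.21,-0.055,0]],"rotation":[[0,0,0.5],[0,0,0.5],[0,0,0.5],[0,0,0.5],[0,0,0.5]],"grip":[0.4,0.4,0.4,0.4,0.4]}'
python3 -m inch '{"travel":[[0.04,-0.01,0],[0.089,-0.024,0],[0.089,-0.024,0]],"rotation":[[0,0,0],[0,0,0],[0,0,0]],"grip":[0.4,0.4,0.4]}'
python3 -m inch '{"travel":[[0.04,-0.007,0.005],[0.085,-0.014,0.005],[0.13,-0.021,0.005],[0.17,-0.027,0.005],[0.17,-0.027,0.005]],"rotation":[[0,0,1],[0,0,1],[0,0,1],[0,0,1],[0,0,1]],"grip":[0.4,0.4,0.4,0.4,0.4]}'
python3 -m inch '{"travel":[[0.04,-0.007,0.005],[0.08,-0.014,0.01],[0.12,-0.021,0.015],[0.161,-0.029,0.03],[0.161,-0.029,0.06]],"rotation":[[0,0,2],[0,0,2],[0,0,2],[0,0,2],[0,0,2]],"grip":[0.4,0.4,0.4,0.4,0.4]}'
python3 plan.py .541,.431,.213,88
python3 - <<'E'
from m import *
for n in("top","scene"):
    f=grab_frame(n);panfit(f,[(.51,-.01),(.51,.214)]);w,h=seg(f)
    H,S=h[...,0],h[...,1];X,Y,Z=w[...,0],w[...,1],w[...,2]
    comps(((H<6)|(H>174))&(S>150)&(Z>.1)&(X>.6)&(Y<0.2),w,"red",5)
    comps((H>45)&(H<80)&(S>120)&(Z>.1)&(X>.4),w,"green",5)
    x0,y0=(170,80) if n=="top" else (200,180)
    save(cv2.resize(f["image"][y0:y0+120,x0:x0+160],None,fx=5,fy=5,interpolation=cv2.INTER_CUBIC),"rdone_"+n)
E
```

```text
time: 21.75
tool_pos: [0.6259, 0.0134, 0.3644]
orientation: [3.141, -0.0, 1.588]
force: [0.4, 0.2, 0.3]
grip_width: 0.601
gripper_force: 0.0
time: 22.05
tool_pos: [0.5989, 0.1091, 0.364]
orientation: [-3.14, -0.005, 1.599]
force: [0.0, -0.0, -1.2]
grip_width: 0.6
gripper_force: 0.0
time: 22.55
tool_pos: [0.5686, 0.2771, 0.3585]
orientation: [-3.14, -0.003, 1.581]
force: [0.1, 0.9, -0.9]
grip_width: 0.601
gripper_force: 0.0
time: 23.05
tool_pos: [0.5401, 0.438, 0.2999]
orientation: [3.14, -0.006, 1.544]
force: [-0.1, 0.4, -0.8]
grip_width: 0.599
gripper_force: 0.0
at [0.5401 0.438  0.2999] rpy [179.91  -0.35  88.47] t 23.1 w 0.599 F [-0.1  0.4 -0.8]
.541,.431,.213,88 [-0.007   0.0011  0.0869] 0.47
pan [ 0.5121 -0.0102] 67 handle mid [ 0.6011 -0.0083] r 0.0891 dir(c->m) 1.2 pca 2.0
pan [0.5107 0.2104] 55 handle mid [0.5989 0.2137] r 0.0882 dir(c->m) 2.1 pca 1.7
red px [335. 138.] n 56 med [ 0.683 -0.197  0.25 ] lo [ 0.679 -0.218  0.201] hi [ 0.703 -0.18   0.259]
red px [325. 137.] n 11 med [ 0.701 -0.174  0.182] lo [ 0.7   -0.18   0.156] hi [ 0.702 -0.168  0.203]
red px [327. 146.] n 1
[... 653 characters left out ...]
[251. 270.] n 97 med [ 0.687 -0.199  0.252] lo [ 0.678 -0.213  0.221] hi [ 0.691 -0.18   0.259]
red px [260. 275.] n 9 med [ 0.704 -0.177  0.186] lo [ 0.703 -0.188  0.175] hi [ 0.705 -0.171  0.202]
red px [242. 280.] n 17 med [ 0.673 -0.221  0.198] lo [ 0.67  -0.226  0.186] hi [ 0.675 -0.213  0.205]
red px [252. 287.] n 21 med [ 0.704 -0.217  0.189] lo [ 0.703 -0.222  0.162] hi [ 0.706 -0.209  0.206]
green px [320. 103.] n 51 med [0.542 0.429 0.24 ] lo [0.535 0.413 0.213] hi [0.546 0.447 0.25 ]
green px [320. 119.] n 11 med [0.555 0.425 0.166] lo [0.554 0.41  0.151] hi [0.557 0.437 0.189]
green px [278. 234.] n 12 med [ 0.683 -0.051  0.209] lo [ 0.677 -0.054  0.205] hi [ 0.687 -0.048  0.212]
```

View pics/rdone_scene.png

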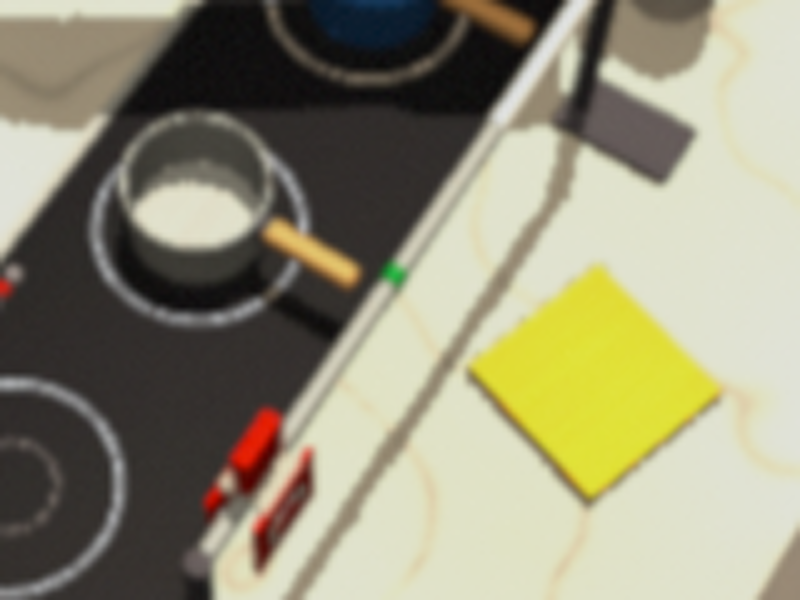

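Red sign hangs over the bar at its band (tab at 255,450 in the crop), pans right. Now the green one.

```bash
python3 -m inch '{"travel":[[0,0,0],[0,0,0],[0,0,0]],"rotation":[[0,0,0],[0,0,0],[0,0,0]],"grip":[0.4,0.4,0.4]}'
python3 plan.py .541,.431,.213,88
```

```text
time: 23.45
tool_pos: [0.5433, 0.4296, 0.3008]
orientation: [3.139, -0.002, 1.534]
force: [-0.3, -0.3, -0.1]
grip_width: 0.598
gripper_force: 0.0
at [0.5433 0.4296 0.3008] rpy [ 1.7987e+02 -9.0000e-02  8.7870e+01] t 23.4 w 0.598 F [-0.3 -0.3 -0.1]
.541,.431,.213,88 [ 0.0013 -0.0023  0.0878] -0.13
```

```bash
python3 -m inch '{"travel":[[0.001,-0.002,0.03],[0.001,-0.002,0.06],[0.001,-0.002,0.088],[0.001,-0.002,0.088],[0.001,-0.002,0.088]],"rotation":[[0,0,0],[0,0,0],[0,0,0],[0,0,0],[0,0,0]],"grip":[0.4,0.4,0.4,0.5,0.6]}' 15
python3 -m inch '{"travel":[[0,0,0],[0,0,0],[0,0,0],[0,0,0],[0,0,0]],"rotation":[[0,0,0],[0,0,0],[0,0,0],[0,0,0],[0,0,0]],"grip":[0.8,1,1,1,1]}' 15
python3 -m inch '{"travel":[[0,0,-0.015],[0,0,-0.03],[0,0,-0.05],[0,0,-0.08],[0,0,-0.12]],"rotation":[[0,0,0],[0,0,0],[0,0,0],[0,0,0],[0,0,0]],"grip":[1,1,1,1,1]}' 15
python3 -m inch '{"travel":[[0,0,0],[0,0,0]],"rotation":[[0,0,0],[0,0,0]],"grip":[1,1]}' 15
python3 - <<'E'
from m import *
for n in("top","scene"):
    f=grab_frame(n);panfit(f,[(.51,-.01),(.51,.214)]);w,h=seg(f)
    H,S=h[...,0],h[...,1];X,Y,Z=w[...,0],w[...,1],w[...,2]
    comps((H>45)&(H<80)&(S>120)&(Z>.1)&(X>.4)&(Y>.2),w,"green",5)
E
python3 plan.py .55,.27,.34,90 .6786,.125,.335,91.5
```

```text
time: 23.95
tool_pos: [0.5406, 0.4315, 0.2121]
orientation: [3.141, -0.001, 1.535]
force: [-0.8, 0.2, 0.7]
grip_width: 0.443
gripper_force: 0.0
time: 24.45
tool_pos: [0.541, 0.4319, 0.2118]
orientation: [3.139, -0.001, 1.535]
force: [0.9, 0.5, 4.3]
grip_width: 0.132
gripper_force: 14.9
time: 24.95
tool_pos: [0.5388, 0.4312, 0.3314]
orientation: [-3.139, 0.002, 1.536]
force: [0.2, 0.0, -1.2]
grip_width: 0.132
gripper_force: 15.0
time: 25.15
tool_pos: [0.5402, 0.4319, 0.3326]
orientation: [3.14, -0.002, 1.536]
force: [0.0, 0.5, -1.7]
grip_width: 0.135
gripper_force: 15.0
pan [ 0.512  -0.0105] 62 handle mid [ 0.601  -0.0085] r 0.089 dir(c->m) 1.3 pca 2.0
pan [0.5105 0.2102] 60 handle mid [0.5989 0.2137] r 0.0885 dir(c->m) 2.2 pca 1.7
green px [141. 183.] n 13 med [0.552 0.41  0.266] lo [0.551 0.404 0.26 ] hi [0.554 0.42  0.309]
green px [135. 187.] n 8 med [0.536 0.413 0.347] lo [0.533 0.413 0.336] hi [0.539 0.418 0.363]
green px [140. 192.] n 5 med [0.523 0.411 0.309] lo [0.522 0.405 0.293] hi [0.524 0.414 0.315]
pan [ 0.5107 -0.0082] 94 handle mid [ 0.6011 -0.0084] r 0.0904 dir(c->m) -0.2 pca 1.5
pan [0.5087 0.213 ] 99 handle mid [0.5986 0.214 ] r 0.0899 dir(c->m) 0.7 pca 0.8
green px [323.  79.] n 64 med [0.539 0.419 0.358] lo [0.528 0.411 0.332] hi [0.55  0.435 0.379]
green px [315.  91.] n 12 med [0.523 0.413 0.295] lo [0.522 0.403 0.283] hi [0.525 0.426 0.306]
green px [324.  95.] n 19 med [0.554 0.414 0.297] lo [0.551 0.403 0.271] hi [0.555 0.441 0.306]
at [0.5392 0.4315 0.33  ] rpy [-1.7991e+02  5.0000e-02  8.7990e+01] t 25.2 w 0.134 F [-0.6 -0.8 -1.5]
.55,.27,.34,90 [-0.161   0.0164 -0.01  ] -2.01
.6786,.125,.335,91.5 [-0.145   0.1286  0.005 ] -1.5
```

```bash
python3 -m inch '{"travel":[[-0.035,0.003,-0.005],[-0.07,0.006,-0.01],[-0.105,0.009,-0.01],[-0.14,0.012,-0.01],[-0.161,0.016,-0.01]],"rotation":[[0,0,-2],[0,0,-2],[0,0,-2],[0,0,-2],[0,0,-2]],"grip":[1,1,1,1,1]}' 15
python3 -m inch '{"travel":[[-0.03,0.027,0.002],[-0.06,0.054,0.005],[-0.09,0.081,0.005],[-0.12,0.108,0.005],[-0.145,0.129,0.005]],"rotation":[[0,0,-1.5],[0,0,-1.5],[0,0,-1.5],[0,0,-1.5],[0,0,-1.5]],"grip":[1,1,1,1,1]}' 15
python3 -m inch '{"travel":[[0,0,0],[0,0,0],[0,0,0]],"rotation":[[0,0,0],[0,0,0],[0,0,0]],"grip":[1,1,1]}'
python3 - <<'E'
from m import *
for n in("top","scene"):
    f=grab_frame(n);panfit(f,[(.51,-.01),(.51,.214)]);w,h=seg(f)
    H,S=h[...,0],h[...,1];X,Y,Z=w[...,0],w[...,1],w[...,2]
    comps((H>45)&(H<80)&(S>120)&(Z>.1)&(X>.4)&(Y>.0),w,"green",5)
E
python3 plan.py .6786,.125,.255,91.5
```

```text
time: 25.75
tool_pos: [0.5498, 0.2666, 0.3398]
orientation: [-3.14, 0.002, 1.568]
force: [-0.5, -0.5, -1.1]
grip_width: 0.137
gripper_force: 15.0
time: 26.25
tool_pos: [0.6797, 0.1229, 0.3342]
orientation: [-3.139, 0.001, 1.595]
force: [-0.2, 0.1, -0.7]
grip_width: 0.135
gripper_force: 15.0
time: 26.55
tool_pos: [0.6783, 0.1268, 0.3348]
orientation: [-3.14, -0.001, 1.598]
force: [-0.1, 0.2, -0.1]
grip_width: 0.132
gripper_force: 15.0
pan [ 0.5125 -0.0106] 68 handle mid [ 0.6    -0.0084] r 0.0874 dir(c->m) 1.4 pca 1.9
pan [0.5099 0.2088] 20 no handle
pan [ 0.5105 -0.0084] 100 handle mid [ 0.6011 -0.0084] r 0.0906 dir(c->m) -0.0 pca 2.0
pan [0.5085 0.2129] 106 handle mid [0.5981 0.2134] r 0.0897 dir(c->m) 0.3 pca 0.4
green px [312. 165.] n 67 med [0.677 0.114 0.363] lo [0.667 0.093 0.337] hi [0.692 0.129 0.415]
green px [303. 176.] n 22 med [0.663 0.104 0.304] lo [0.661 0.097 0.286] hi [0.664 0.118 0.316]
green px [312. 181.] n 17 med [0.693 0.102 0.303] lo [0.69  0.1   0.275] hi [0.694 0.112 0.319]
at [0.6784 0.127  0.3354] rpy [-1.7995e+02 -5.0000e-02  9.1620e+01] t 26.6 w 0.136 F [ 0.4  0.  -0.3]
.6786,.125,.255,91.5 [-0.002   0.0001  0.0804] 0.12
```

```bash
python3 -m inch '{"travel":[[-0.002,0,0.02],[-0.002,0,0.04],[-0.002,0,0.06],[-0.002,0,0.08],[-0.002,0,0.08]],"rotation":[[0,0,0],[0,0,0],[0,0,0],[0,0,0],[0,0,0]],"grip":[1,1,1,1,1]}' 15
python3 -m inch '{"travel":[[0,0,0.01],[0,0,0.018],[0,0,0.025],[0,0,0.029],[0,0,0.029]],"rotation":[[0,0,0],[0,0,0],[0,0,0],[0,0,0],[0,0,0]],"grip":[1,1,1,1,1]}' 15
python3 -m inch '{"travel":[[0,0,0],[-0.02,0,0],[-0.045,0,0],[-0.07,0,0],[-0.09,0,0]],"rotation":[[0,0,0],[0,0,0],[0,0,0],[0,0,0],[0,0,0]],"grip":[1,1,1,1,1]}' 15
python3 -m inch '{"travel":[[-0.015,0,0],[-0.03,0,0],[-0.045,0,0],[-0.045,0,0],[-0.045,0,0]],"rotation":[[0,0,0],[0,0,0],[0,0,0],[0,0,0],[0,0,0]],"grip":[1,1,1,1,1]}' 15
python3 plan.py .683,-.051,.2265,91.5
python3 - <<'E'
from m import *
for n in("top","scene"):
    f=grab_frame(n);panfit(f,[(.51,-.01),(.51,.214)]);w,h=seg(f)
    H,S=h[...,0],h[...,1];X,Y,Z=w[...,0],w[...,1],w[...,2]
    comps((H>45)&(H<80)&(S>120)&(Z>.1)&(X>.6),w,"green",5)
E
```

```text
time: 27.15
tool_pos: [0.677, 0.1245, 0.2528]
orientation: [-3.136, 0.0, 1.599]
force: [0.3, 1.0, -0.9]
grip_width: 0.131
gripper_force: 15.0
time: 27.65
tool_pos: [0.679, 0.1231, 0.2262]
orientation: [-3.141, 0.0, 1.597]
force: [0.4, -0.5, -0.6]
grip_width: 0.134
gripper_force: 15.0
time: 28.15
tool_pos: [0.6816, 0.0293, 0.2274]
orientation: [3.141, 0.001, 1.594]
force: [0.2, -0.4, -1.3]
grip_width: 0.132
gripper_force: 15.0
time: 28.65
tool_pos: [0.6828, -0.0114, 0.2266]
orientation: [-3.142, -0.001, 1.597]
force: [0.3, 0.6, -1.4]
grip_width: 0.133
gripper_force: 15.0
at [ 0.6828 -0.0114  0.2266] rpy [-1.800e+02 -4.000e-02  9.149e+01] t 28.6 w 0.133 F [ 0.3  0.6 -1.4]
.683,-.051,.2265,91.5 [-0.0396 -0.0009  0.0001] -0.01
pan [ 0.5109 -0.0089] 14 no handle
pan [0.5105 0.2098] 52 handle mid [0.5984 0.2136] r 0.0881 dir(c->m) 2.4 pca 3.7
pan [ 0.5104 -0.0082] 107 handle mid [ 0.6007 -0.008 ] r 0.0903 dir(c->m) 0.1 pca 1.1
pan [0.5089 0.2138] 34 no handle
green px [288. 213.] n 5 med [ 0.692 -0.032  0.327] lo [ 0.678 -0.034  0.255] hi [0.697 0.001 0.328]
green px [284. 220.] n 38 med [ 0.682 -0.024  0.253] lo [ 0.672 -0.043  0.229] hi [ 0.696 -0.017  0.312]
green px [277. 231.] n 25 med [ 0.668 -0.037  0.204] lo [ 0.666 -0.054  0.179] hi [ 0.684 -0.026  0.212]
```

```bash
python3 -m inch '{"travel":[[-0.015,0,0],[-0.03,0,0],[-0.04,0,0],[-0.04,0,0.002],[-0.04,0,0.002]],"rotation":[[0,0,0],[0,0,0],[0,0,0],[0,0,0],[0,0,0]],"grip":[1,1,1,1,1]}' 15
python3 -m inch '{"travel":[[0,0,0],[0,0,0],[0,0,0],[0,0,0],[0,0,0]],"rotation":[[0,0,0],[0,0,0],[0,0,0],[0,0,0],[0,0,0]],"grip":[1,0.8,0.7,0.6,0.5]}' 
python3 -m inch '{"travel":[[0,0,-0.01],[0,0,-0.03],[0,0,-0.06],[0,0,-0.1],[0,0,-0.14]],"rotation":[[0,0,0],[0,0,0],[0,0,0],[0,0,0],[0,0,0]],"grip":[0.4,0.4,0.4,0.4,0.4]}' 
python3 -m inch '{"travel":[[0.03,-0.03,0],[0.06,-0.06,0],[0.1,-0.1,0],[0.13,-0.13,0],[0.16,-0.16,0]],"rotation":[[0,0,0],[0,0,0],[0,0,0],[0,0,0],[0,0,0]],"grip":[0.4,0.4,0.4,0.4,0.4]}'
python3 -m inch '{"travel":[[0.04,-0.02,0],[0.08,-0.03,0],[0.12,-0.03,0],[0.16,-0.03,0],[0.2,-0.03,0]],"rotation":[[0,0,0],[0,0,0],[0,0,0],[0,0,0],[0,0,0]],"grip":[0.4,0.4,0.4,0.4,0.4]}'
python3 -m inch '{"travel":[[0,0,0],[0,0,0],[0,0,0],[0,0,0],[0,0,0]],"rotation":[[0,0,0],[0,0,0],[0,0,0],[0,0,0],[0,0,0]],"grip":[0.4,0.4,0.4,0.4,0.4]}'
python3 - <<'E'
from m import *
for n in("top","scene"):
    f=grab_frame(n);panfit(f,[(.51,-.01),(.51,.214)]);w,h=seg(f)
    H,S=h[...,0],h[...,1];X,Y,Z=w[...,0],w[...,1],w[...,2]
    comps((H>45)&(H<80)&(S>120)&(Z>.1)&(X>.6),w,"green",5)
    comps(((H<6)|(H>174))&(S>150)&(Z>.1)&(X>.6)&(Y<0.2),w,"red",5)
    save(cv2.resize(f["image"],(800,600),interpolation=cv2.INTER_CUBIC),"end_"+n)
E
```

```text
time: 29.25
tool_pos: [0.6836, -0.0522, 0.2244]
orientation: [-3.141, -0.0, 1.596]
force: [-0.1, 0.7, -1.6]
grip_width: 0.133
gripper_force: 15.0
time: 29.75
tool_pos: [0.6839, -0.0516, 0.2248]
orientation: [3.141, -0.0, 1.597]
force: [-0.3, 0.5, -0.1]
grip_width: 0.449
gripper_force: 0.0
time: 30.25
tool_pos: [0.6835, -0.0519, 0.3669]
orientation: [3.142, 0.0, 1.596]
force: [0.6, 0.4, 0.5]
grip_width: 0.6
gripper_force: 0.0
time: 30.75
tool_pos: [0.518, 0.1055, 0.3655]
orientation: [3.141, -0.001, 1.597]
force: [-0.3, 0.4, 0.0]
grip_width: 0.599
gripper_force: 0.0
time: 31.25
tool_pos: [0.4844, 0.3047, 0.3659]
orientation: [3.141, -0.001, 1.596]
force: [0.4, -0.1, -0.2]
grip_width: 0.599
gripper_force: 0.0
time: 31.75
tool_pos: [0.4849, 0.302, 0.3651]
orientation: [3.141, -0.0, 1.595]
force: [0.1, -0.2, 1.0]
grip_width: 0.601
gripper_force: 0.0
pan [ 0.5124 -0.0103] 57 handle mid [ 0.6015 -0.0082] r 0.0891 dir(c->m) 1.4 pca 1.7
pan [0.5108 0.2101] 59 handle mid [0.6    0.2142] r 0.0892 dir(c->m) 2.6 pca 1.9
green px [289. 141.] n 46 med [ 0.677 -0.052  0.251] lo [ 0.674 -0.073  0.19
[... 841 characters left out ...]
 med [ 0.682 -0.054  0.252] lo [ 0.674 -0.067  0.226] hi [ 0.686 -0.034  0.258]
green px [270. 240.] n 12 med [ 0.669 -0.074  0.198] lo [ 0.666 -0.079  0.189] hi [ 0.671 -0.07   0.206]
green px [280. 245.] n 10 med [ 0.701 -0.071  0.192] lo [ 0.7   -0.075  0.168] hi [ 0.702 -0.064  0.203]
red px [251. 270.] n 97 med [ 0.687 -0.199  0.252] lo [ 0.678 -0.213  0.224] hi [ 0.691 -0.181  0.258]
red px [260. 275.] n 9 med [ 0.703 -0.176  0.187] lo [ 0.702 -0.185  0.168] hi [ 0.704 -0.171  0.197]
red px [242. 280.] n 17 med [ 0.672 -0.22   0.198] lo [ 0.67  -0.225  0.181] hi [ 0.674 -0.213  0.206]
red px [252. 287.] n 20 med [ 0.704 -0.217  0.186] lo [ 0.702 -0.224  0.157] hi [ 0.706 -0.211  0.204]
```

View pics/end_scene.png

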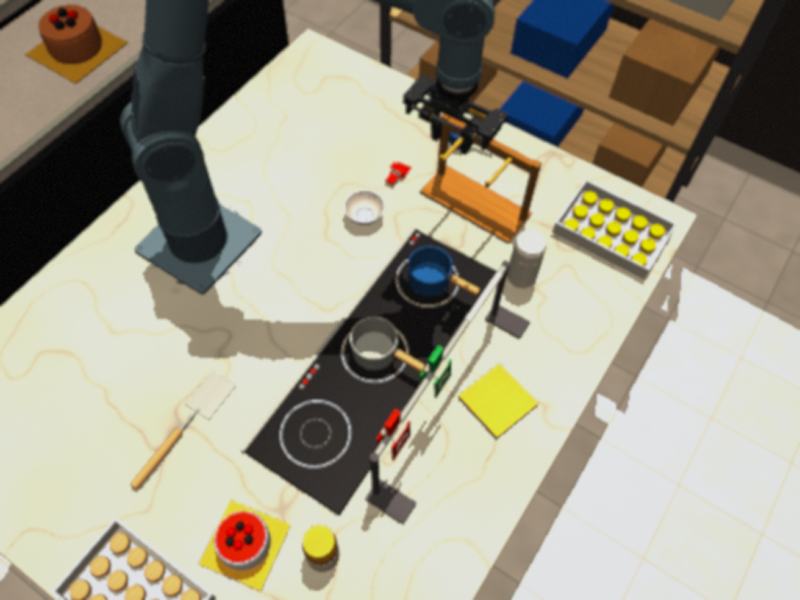

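The last picture shows both pans in their rings with handles to the back (430,270 and 375,345). The green sign hangs at (435,360), the red at (392,430), both pegs are empty and the arm is clear.

```bash
python3 -c "
from station import *
print(job_done())"
```

```text
the job is handed in; nothing more can be done
None
```

The job is handed in (no verdict came back): in the last camera check the steel and blue pans (no copper pan was there) stood in their rings with handles to the back, and the red and green signs hung at their own bands.

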